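# Load the paste brush, dab the label, close the pot

## Robot

A 6-joint arm with a two-finger parallel gripper is mounted at the origin on the work surface. World frame = base frame: x ahead of the robot, y to its left, z up, the work surface at z = 0. Lengths are in m, angles in rad, forces in N, time in s.
With the tool pointing down it reaches from about 0.25 to 0.775 m from the base axis. Payload 4 kg.
Tool frame: the origin (TCP) lies on the centre line of the jaws, within the pads' length; the fingertips stand 8 mm ahead of it and the grasp point (between the pads) lies 11 mm behind it; y points along the fingers, x is the direction in which the jaws open and shut, and the axes are right-handed (so a half turn about y gives the same grasp; the last joint's range is limited). The gripper opens to 94 mm and grips with 3 to 60 N. Pads are 16 mm wide; open, the fingers measure 119 mm over their backs; the gripper's body (75 mm by 177 mm) begins 78 mm behind the grasp point.
Start: joints at [-1.301, 0.087, 1.371, -0, 1.684, -0.103], TCP at [0.2, -0.512, 0.214] pointing down, gripper open.
Joint ranges: [-3.1, 3.1], [-0.76, 2.03], [0.27, 2.55], [-1.08, 4.22], [0.17, 2.65], [-2.57, 2.57]. Speed limits (rad/s): [2.79, 2.79, 3.14, 3.14, 3.14, 3.14].

## Interface

Orientations are given as [roll, pitch, yaw] about the fixed x, y, z axes, in that order (R = Rz(yaw) Ry(pitch) Rx(roll)).
In Python, from bench import robot gives the robot as it stands.
- The arm moves only by the tool step_arm, never from a script. Its argument "commands" is a list of rows, each an object with "xyz": the shift along the world's x, y, z in m, a list of three; "twist": the turn, a rotation vector about the world's x, y, z in degrees, a list of three. In form: [{"xyz": [tx, ty, tz], "twist": [ax, ay, az]}, ...]. A call has 1 to 12 rows; each row is the pose to reach, as a shift and turn from the pose commanded when the call began; what a row does not reach only later rows make up. A row lasts 1/12 s, in which the tool goes at most 41.7 mm and 7.16 degrees, less where a joint would pass 70% of its speed; a pose out of reach is approached as far as the arm can. A call with a gripper value outside its range is refused whole. "fingers" is the closure in counts, from 0 (fully open) to 255 (shut), set as the call begins (left out, the last holds). The fingers move at their own pace and stop on an object; the grip force is fixed at half the most. Time passes only in rows, so rows that repeat a pose let the fingers close. It gives the time, the measured TCP pose, the force and the opening at its end, in the units of the state.
- robot.get_obs(): the state, without advancing time (a new reading comes with each control period).
- robot.snapshot(name): name is "scene" or "top" or "wrist"; returns (picture, depth): 384x512x3 uint8, red, green, blue; 384x512 float32, m along the optical axis (not along the pixel's ray), 0 where there is no reading.
- robot.camera_info(name): a dict with "fx", "fy", "cx", "cy" (pixels), "R" (3x3) and "t" (3): a world point X has camera coordinates R X + t. Camera axes: x right, y down, z forward; pixel columns grow to the right and rows downward; lengths in m; the calibration is good to about 2 mm. A picture is of the moment at which its call begins: read the wrist's pose just before it. camera_info takes no time and is no camera call; for the wrist camera it gives the pose at the moment of the call.
- robot.close_job(): hands the job in, once; it reports no verdict.
The state is a dict: "time": time; "joint_positions": joint angles; "qvel": joint speeds; "joint_torque": joint torques, N m; "tool_pos": TCP position; "ee_rot": TCP orientation; "wrist_force": force on the tool from outside, world axes, zero at the start; "wrist_torque": the same for the moment, N m; "width": finger opening in m.
Only numpy, scipy, OpenCV 4.12 (cv2) and the standard library are available. Lean on these libraries where they do the work, as an engineer would, in place of code of your own. Each camera call takes 0.05 s, during which the arm holds its last target.

## Task

Take the cranked paste brush from its wooden rest, dip its bristles into the small round pot, then dab them on the square paper label of the notebook. Then lay the brush back across both notches of its rest and put the round lid on the round pot. Do not dip into the square pot, press hard, or disturb the other things on the desk.

Things in the scene. Friction and masses are not known exactly. Their poses are not given: they have to be found in the camera images.
- rest: Fixed wooden brush rest: base 110 x 70 x 10 mm, two uprights 10 mm thick at 45 mm either side of its middle along its x axis, each with a notch (floor 69 mm above the table, 20 mm wide there, sides flaring outwards up to 89 mm; 54 mm wide over the ears). 80 mm free between uprights. Origin: centre of the underside; z up; the handle lies along x.
- brush: Loose cranked paste brush, 62 g: wooden handle 12 x 12 mm in section along its x axis from x = -115 to +60 mm; a steel neck goes on to x = 80 mm and turns straight down (-z) to ferrule and bristles (16 and 14 mm across), ending 65 mm below the handle's centre line. Origin: on that line, midway between the uprights when on the rest, near the centre of mass; z up, bristles down.
- brush_tip (a point): Centre of the lower end of the brush's bristles, at (80, 0, -65) mm in the brush's frame. The bristles are sprung: they give way up to 12 mm upwards into the ferrule, at about 0.5 N to start and 0.12 N per mm.
- pot: Loose round blue ceramic pot, open on top, no handle: 68 mm over all, 50 mm tall, mouth 48 mm inside at the rim, wall 6 mm, inner floor 6 mm above its underside, 0.45 kg. Origin: centre of the underside; z up.
- lid: Loose round blue ceramic lid, 62 mm across, lying right side up: below, a plug 40 mm across and 6 mm deep (goes into the pot's mouth); a flange 5 mm thick (z = 6 to 11 mm); a round knob 18 mm across up to z = 37 mm. Origin: centre of the plug's underside; z up. Seated, its origin is 44 mm above the pot's origin.
- notebook: Fixed kraft notebook lying flat, 150 (x) x 110 (y) mm, 10 mm thick, cloth spine at its -x edge. Origin: centre of the underside.
- label (a point): Centre of the 46 mm square paper label on the notebook's cover, at the cover's surface, 10 mm above the table (edges parallel to the notebook's).
- square_pot: Bystander: open square blue ceramic pot, 70 x 70 x 58 mm, wall 6 mm; not to be dipped into. Origin: centre of the underside.
- square_lid: Bystander: square blue ceramic lid, flange 70 x 70 mm up to 11 mm high, with a square knob 18 mm wide up to 35 mm high. Origin: centre of the underside.
- bottle: Bystander: upright bottle, 50 mm across, 130 mm tall. Origin: centre of the underside.
- pencil_cup: Bystander: metal cup with pencils, 62 mm across, pencils up to about 175 mm high leaning out to about 35 mm from its axis. Origin: centre of the underside.
- tape_roll: Bystander: brass-coloured tape roll lying flat, 60 mm across, 19 mm tall. Origin: centre of the underside.
- stapler: Bystander: stapler, 110 x 34 mm, about 50 mm tall. Origin: centre of the underside.
- eraser: Bystander: eraser, 22 x 46 x 14 mm. Origin: centre of the underside.

How it is judged:
By the outcome, as a careful person would: the job done as asked, in the order asked, and still so for the second after the job is handed in, with the robot touching nothing.
It also fails if it takes over 69 s, if anything falls off the work surface, if the arm or the gripper's body presses on something with over 40 N, if the wrist force passes 120 N, or if a joint passes its speed limit or range.

## Working session

There is one attempt and no reset: what is moved stays moved. The work goes in short steps, Python scripts to look and compute and a tool call to move; the robot and the scene stay as the last step left them, time stands still between calls to the robot, and variables do not carry over. Pictures are saved under pics/ and viewed, and the job is handed in when it is done.

Besides the shell and the picture viewer there is one more tool, called after ">>>" as a command line: name --argument value ..., lists and objects as JSON in quotes. step_arm: Moves the arm, as the interface text tells. Its arguments: {"type":"object","properties":{"commands":{"type":"array"},"fingers":{"type":"number"}},"required":["commands"]}

```bash
ls; mkdir -p pics; python3 - <<'E'
from bench import robot
import cv2, numpy as np
print(robot.get_obs())
for n in ["scene","top"]:
    p,d=robot.snapshot(n)
    cv2.imwrite(f"pics/{n}0.png",cv2.resize(p[:,:,::-1],(768,576),interpolation=cv2.INTER_CUBIC)); np.savez(f"{n}0.npz",p=p,d=d)
    print(n,robot.camera_info(n))
E
```

```text
pics
{'time': 0.0, 'joint_positions': array([-1.30111275e+00,  8.79197048e-02,  1.37222734e+00,  7.39766267e-06,
        1.68361653e+00, -1.03091933e-01]), 'qvel': array([ 0.00065748, -0.00055016,  0.00044988,  0.0001883 , -0.00110099,
        0.00139064]), 'joint_torque': array([-9.68521490e-04, -3.40185463e+01, -3.02425754e+01,  7.16394070e-02,
        3.31741164e-02, -1.83108200e-04]), 'tool_pos': array([ 0.20017054, -0.51170934,  0.21233712]), 'ee_rot': array([-1.5705656 ,  0.00215864, -1.19801974]), 'wrist_force': array([-0.85879959, -0.7192127 ,  0.96029647]), 'wrist_torque': array([-0.00435607, -0.03130787,  0.0137303 ]), 'width': 0.09371967915604579}
scene {'fx': 438.88607539215, 'fy': 438.88607539215, 'cx': 256.7393326579287, 'cy': 190.38717665082333, 'R': array([[ 0.447393  ,  0.89421439,  0.014837  ],
       [ 0.74587092, -0.36391722, -0.55788962],
       [-0.49347349,  0.2606624 , -0.82978252]]), 't': array([-0.2509371 , -0.40647335,  1.48101392])}
top {'fx': 413.20970317362605, 'fy': 413.20970317362605, 'cx': 253.318982634932, 'cy': 190.67461958168067, 'R': array([[-1.89338474e-03, -9.99698407e-01,  2.44849024e-02],
       [-9.99231989e-01,  9.33052977e-04, -3.91734879e-02],
       [ 3.91388277e-02, -2.45402682e-02, -9.98932394e-01]]), 't': array([-0.00477017,  0.55590837,  0.94437675])}
```

View pics/scene0.png

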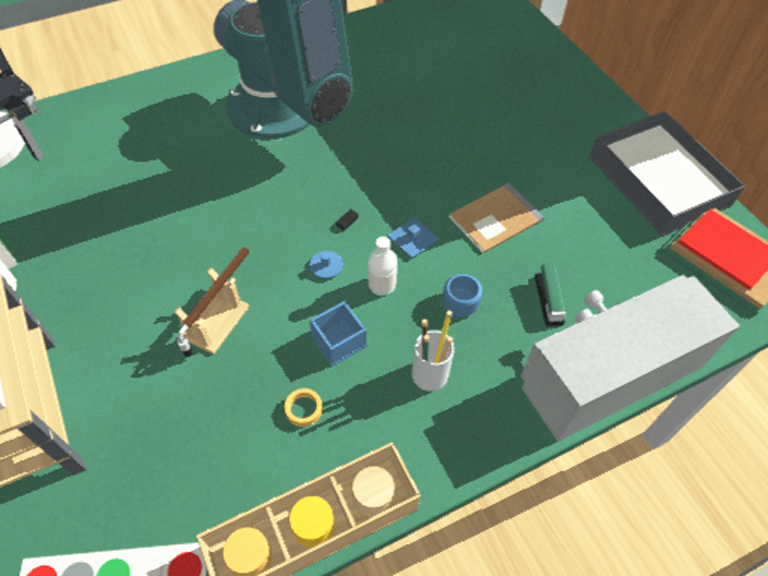

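View pics/top0.png

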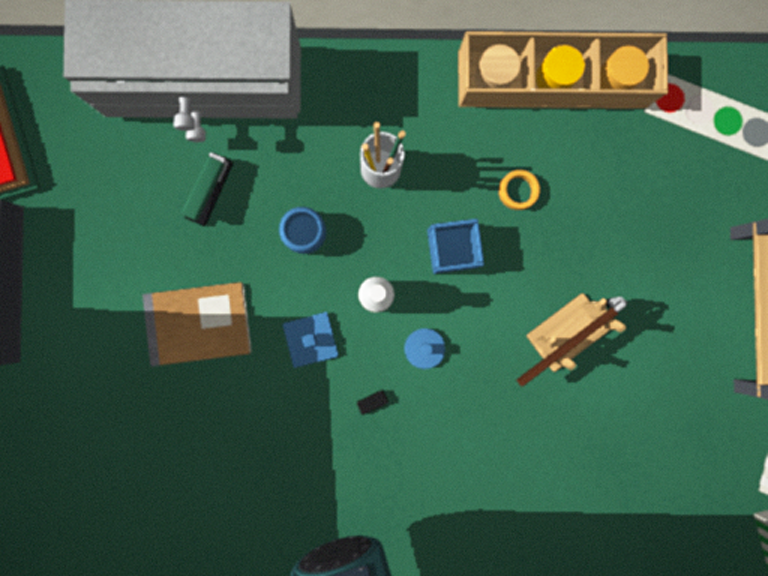

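The top view (768×576) shows the brush running from (520,382) to its head at (618,304), with the rest below it. The round pot is at (302,230), the lid at (425,348), and the label at (214,311). The square pot is at (455,246), the bottle at (376,294), and the square lid at (311,340).

```bash
cat > h.py <<'E'
import numpy as np, cv2
def plane(ci,u,v,z):
    R,t=np.array(ci["R"]),np.array(ci["t"]); C=-R.T@t
    u=np.atleast_1d(np.asarray(u,float));v=np.atleast_1d(np.asarray(v,float))
    d=np.stack([(u-ci["cx"])/ci["fx"],(v-ci["cy"])/ci["fy"],np.ones_like(u)],1)@R
    return C+d*((z-C[2])/d[:,2])[:,None]
def cloud(ci,dep):
    R,t=np.array(ci["R"]),np.array(ci["t"])
    v,u=np.mgrid[:dep.shape[0],:dep.shape[1]]
    P=np.stack([(u-ci["cx"])/ci["fx"]*dep,(v-ci["cy"])/ci["fy"]*dep,dep],-1)
    return (P-t)@R
def proj(ci,X):
    c=np.array(ci["R"])@np.array(X)+np.array(ci["t"]); return ci["fx"]*c[0]/c[2]+ci["cx"],ci["fy"]*c[1]/c[2]+ci["cy"]
E
cat > m.py <<'E'
from bench import robot
from h import *
for n in ["top","scene"]:
    ci=robot.camera_info(n); f=np.load(f"{n}0.npz"); p,d=f["p"],f["d"]
    P=cloud(ci,d); hsv=cv2.cvtColor(p,cv2.COLOR_RGB2HSV)
    tab=(P[...,2]<0.003)&(d>0); print(n,"table z med",np.median(P[...,2][(hsv[...,0]>65)&(hsv[...,0]<90)&(d>0)&(abs(P[...,2])<.02)]))
    masks={"blue":(hsv[...,0]>98)&(hsv[...,0]<118)&(hsv[...,1]>100),
     "handle":((hsv[...,0]<12))&(hsv[...,1]>120)&(hsv[...,2]<150),
     "white":(hsv[...,1]<50)&(hsv[...,2]>170)}
    for k,m in masks.items():
        m=m.astype(np.uint8)
        N,L,S,c=cv2.connectedComponentsWithStats(m)
        for i in range(1,N):
            if S[i,4]<40: continue
            q=P[L==i]; q=q[np.isfinite(q).all(1)]
            if not(0.1<np.median(q[:,0])<0.8 and abs(np.median(q[:,1]))<.6): continue
            rr=cv2.minAreaRect(np.argwhere(L==i)[:,::-1].astype(np.float32))
            print(k,S[i],"px",np.round(c[i]*1.5),"med",np.round(np.median(q,0),4),"zmax",np.round(np.percentile(q[:,2],95),4), "xyrange",np.round(np.percentile(q[:,:2],[1,99],axis=0),3).tolist())
E
python3 m.py
```

```text
top table z med 0.0011451635311454478
blue [186 138  31  31 739] px [302. 230.] med [0.6416 0.1135 0.0129] zmax 0.0524 xyrange [[0.552, 0.041], [0.67, 0.143]]
blue [ 285  146   38   36 1101] px [455. 245.] med [ 0.618  -0.1211  0.0114] zmax 0.0602 xyrange [[0.578, -0.154], [0.651, -0.08]]
blue [189 208  37  37 931] px [310. 339.] med [0.4748 0.1009 0.0124] zmax 0.0356 xyrange [[0.438, 0.062], [0.514, 0.14]]
blue [270 219  27  27 562] px [424. 348.] med [ 0.4606 -0.0734  0.0122] zmax 0.0381 xyrange [[0.433, -0.102], [0.488, -0.044]]
handle [  0  81  12  43 102] px [  7. 157.] med [0.7484 0.5544 0.0286] zmax 0.034 xyrange [[0.709, 0.542], [0.802, 0.569]]
handle [346 205  65  52 366] px [567. 346.] med [ 0.4662 -0.2706  0.0819] zmax 0.0844 xyrange [[0.417, -0.339], [0.519, -0.203]]
white [116  65   7  20  81] px [180. 114.] med [0.7863 0.2727 0.1139] zmax 0.1192 xyrange [[0.774, 0.267], [0.816, 0.29]]
white [240  99  24  23 120] px [369. 169.] med [0.721  0.0159 0.0809] zmax 0.0972 xyrange [[0.711, -0.022], [0.77, 0.025]]
white [239 185  19  23 310] px [371. 293.] med [0.5424 0.0097 0.0
[... 1164 characters left out ...]
.0862] zmax 0.1306 xyrange [[0.482, -0.023], [0.57, 0.055]]
white [  0 161  12  33 210] px [  7. 266.] med [ 0.2079 -0.5992  0.0256] zmax 0.0575 xyrange [[0.199, -0.607], [0.263, -0.588]]
white [119 216   7  17  55] px [183. 337.] med [ 0.5323 -0.3548  0.0644] zmax 0.0813 xyrange [[0.503, -0.365], [0.819, -0.328]]
white [287 228  16  31 118] px [446. 366.] med [0.7689 0.0046 0.0587] zmax 0.0958 xyrange [[0.709, -0.024], [0.773, 0.057]]
white [  0 252   4  19  41] px [  1. 395.] med [ 0.6049 -0.586   0.2034] zmax 0.2121 xyrange [[0.575, -0.587], [0.621, -0.585]]
white [  13  362  120   22 1309] px [109. 560.] med [ 0.7974 -0.5572  0.001 ] zmax 0.0039 xyrange [[0.747, -0.672], [0.839, -0.441]]
```

```bash
cat > m2.py <<'E'
from bench import robot
from h import *
for n in ["top","scene"]:
    ci=robot.camera_info(n); f=np.load(f"{n}0.npz"); p,d=f["p"],f["d"]
    P=cloud(ci,d); hsv=cv2.cvtColor(p,cv2.COLOR_RGB2HSV)
    def comp(m,uv):
        N,L,S,c=cv2.connectedComponentsWithStats(m.astype(np.uint8))
        L0=L[int(uv[1]/1.5),int(uv[0]/1.5)]
        return (L==L0)
    h,s,v=hsv[...,0],hsv[...,1],hsv[...,2]
    # handle
    hm=comp((h<12)&(s>120)&(v<150),(567,346) if n=="top" else (214,289))
    a=np.argwhere(hm); q=plane(ci,a[:,1],a[:,0],0.081 if n=="top" else 0.078)[:,:2]
    r=cv2.minAreaRect((q*1000).astype(np.float32)); b=cv2.boxPoints(r)
    m=q.mean(0); w=np.linalg.svd(q-m)[2][0]; w=w*np.sign(w[0]); t=(q-m)@w
    print(n,"handle mean",m.round(4),"yaw",np.degrees(np.arctan2(w[1],w[0])).round(1),"ends",(m+w*t.min()).round(4),(m+w*t.max()).round(4),"minrect",r)
    blue=(h>98)&(h<118)&(s>100)
    for nm,uv,z in [("pot",(302,230) if n=="top" else (462,295),0.05),("lid",(424,348) if n=="top" else (318,270),0.011),("sq",(455,245) if n=="top" else (338,333),.058)]:
        bm=comp(blue,uv)
        qq=P[bm]; k=abs(qq[:,2]-z)<(.004 if nm!="lid" else .005)
        pts=(qq[k][:,:2]*1000).astype(np.float32)
        c,rad=cv2.minEnclosingCircle(pts)
        cn=max(cv2.findContours(bm.astype(np.uint8),0,1)[0],key=len)[:,0]
        ee=cv2.fitEllipse(cn.astype(np.float32)); ec=plane(ci,ee[0][0],ee[0][1],z)
        print(nm,"depth rim mean",pts.mean(0),"enc",c,rad,"ellipse ctr on plane",ec[0]*1000, "sqrect",cv2.minAreaRect(pts) if nm=="sq" else "")
    lab=(s<75)&(v>60)&(P[...,0]>.48)&(P[...,0]<.58)&(P[...,1]>.18)&(P[...,1]<.31)&(abs(P[...,2]-.011)<.006)
    lm=comp(lab,(214,305) if n=="top" else (491,229)); a=np.argwhere(lm); q=plane(ci,a[:,1],a[:,0],.01)[:,:2]
    print("label n",lm.sum(),cv2.minAreaRect((q*1000).astype(np.float32)))
    if n=="top":
        nb=((h<20)&(s>60)|lm)&(P[...,0]>.42)&(P[...,0]<.6)&(P[...,1]>.16)&(P[...,1]<.4)
        a=np.argwhere(comp(nb,(180,330))|lm);q=plane(ci,a[:,1],a[:,0],.01)[:,:2]
        print("notebook",cv2.minAreaRect((q*1000).astype(np.float32)))
    # steel head & rest points
    k=(abs(P[...,0]-.53)<.05)&(abs(P[...,1]+.35)<.05)&(P[...,2]>.02)&(s<70)
    print("steel",np.round(P[k].mean(0),4),k.sum(), np.round(np.percentile(P[k],[5,95],axis=0),4).tolist())
    k=(abs(P[...,0]-.48)<.12)&(abs(P[...,1]+.29)<.12)&(h>12)&(h<30)&(s>50)
    for lo,hi in[(.004,.016),(.05,.095)]:
        kk=k&(P[...,2]>lo)&(P[...,2]<hi); print("rest",lo,kk.sum(),cv2.minAreaRect((P[kk][:,:2]*1000).astype(np.float32)))
E
python3 m2.py
```

```text
top handle mean [ 0.4669 -0.2717] yaw -53.6 ends [ 0.4161 -0.2029] [ 0.5176 -0.3405] minrect ((466.7547912597656, -271.78851318359375), (12.001413345336914, 170.91209411621094), 36.71888732910156)
pot depth rim mean [638.88    111.32005] enc (639.8477783203125, 111.27740478515625) 33.0833854675293 ellipse ctr on plane [638.00398317 110.62938327  50.        ] sqrect 
lid depth rim mean [460.90497 -73.13553] enc (460.9258728027344, -73.63321685791016) 30.761144638061523 ellipse ctr on plane [460.43251077 -73.63402457  11.        ] sqrect 
sq depth rim mean [ 615.3504  -118.14911] enc (614.947021484375, -118.6474838256836) 47.33473587036133 ellipse ctr on plane [ 613.5135302  -115.38704331   58.        ] sqrect ((615.4453735351562, -118.27761840820312), (69.49809265136719, 70.23310852050781), 7.966787815093994)
label n 427 ((517.6978759765625, 248.3351593017578), (47.763370513916016, 47.576507568359375), 6.735103130340576)
notebook ((500.10693359375, 269.30035400390625), (108.6822509765625, 138.55844116210938), 6.987148284912109)
steel [ 0.5289 -0.353   0.0595] 90 [[0.5197, -0.36, 0.026
[... 818 characters left out ...]
an [ 618.0104 -119.9869] enc (617.7479858398438, -118.58306121826172) 46.116451263427734 ellipse ctr on plane [ 631.99002784 -124.27093581   58.        ] sqrect ((617.1591186523438, -119.71006774902344), (70.01128387451172, 69.35488891601562), 7.006372928619385)
label n 209 ((517.8951416015625, 247.38430786132812), (46.93985366821289, 48.27656173706055), 5.42785120010376)
steel [ 0.5269 -0.3531  0.0613] 129 [[0.4964, -0.3654, 0.0287], [0.5385, -0.3222, 0.0869]]
rest 0.004 685 ((488.1819763183594, -297.66693115234375), (68.16998291015625, 109.91508483886719), 35.556251525878906)
rest 0.05 276 ((467.3736877441406, -273.4291076660156), (52.61101150512695, 174.41293334960938), 36.82099914550781)
```

>>> step_arm --commands '[{"xyz": [0.025,0.02,0.0],"twist": [0,0,6]},{"xyz": [0.05,0.04,0.0],"twist": [0,0,12]},{"xyz": [0.08,0.06,0.0],"twist": [0,0,19]},{"xyz": [0.11,0.08,0.0],"twist": [0,0,26]},{"xyz": [0.135,0.105,0.0],"twist": [0,0,33]},{"xyz": [0.16,0.125,0.0],"twist": [0,0,40]},{"xyz": [0.185,0.145,0.0],"twist": [0,0,47]},{"xyz": [0.21,0.165,0.0],"twist": [0,0,54]},{"xyz": [0.235,0.185,0.0],"twist": [0,0,61]},{"xyz": [0.26,0.2,0.0],"twist": [0,0,68]},{"xyz": [0.275,0.212,0.0],"twist": [0,0,75]},{"xyz": [0.283,0.218,0.0],"twist": [0,0,80]}]' --fingers 0

```text
time: 1.1
tool_pos: [0.485, -0.2921, 0.2126]
ee_rot: [-1.569, 0.0, 0.207]
wrist_force: [-0.4, -0.1, -0.3]
width: 0.0942
```

>>> step_arm --commands '[{"xyz": [0,0,0],"twist": [0,0,6]},{"xyz": [0,0,0],"twist": [0,0,13]},{"xyz": [0,0,0],"twist": [0,0,20]},{"xyz": [0,0,0],"twist": [0,0,25]},{"xyz": [0,0,0],"twist": [0,0,25]},{"xyz": [0,0,0],"twist": [0,0,25]},{"xyz": [0,0,0],"twist": [0,0,25]}]'

```text
time: 1.68
tool_pos: [0.4832, -0.2942, 0.2132]
ee_rot: [-1.57, 0.0, 0.633]
wrist_force: [-0.7, -0.7, 0.0]
width: 0.0941
```

```bash
cat > snap.py <<'E'
import sys
from bench import robot
from h import *
import pickle
tag=sys.argv[1]
for n in sys.argv[2:]:
    ci=robot.camera_info(n); p,d=robot.snapshot(n)
    pickle.dump((ci,p,d),open(f"{n}_{tag}.pkl","wb"))
    cv2.imwrite(f"pics/{n}_{tag}.png",cv2.resize(p[:,:,::-1],(768,576),interpolation=cv2.INTER_CUBIC))
o=robot.get_obs()
print({k:np.round(o[k],4).tolist() for k in ["time","joint_positions","tool_pos","ee_rot","wrist_force","wrist_torque","width"]})
E
python3 snap.py w1 wrist
```

```text
{'time': 1.7333, 'joint_positions': [-0.6472, 0.1227, 1.3324, 0.0001, 1.687, -1.2801], 'tool_pos': [0.4832, -0.2942, 0.2132], 'ee_rot': [-1.5703, 0.0001, 0.6329], 'wrist_force': [-0.4329, 0.6405, 0.0222], 'wrist_torque': [0.0363, -0.102, -0.0048], 'width': 0.094}
```

View pics/wrist_w1.png

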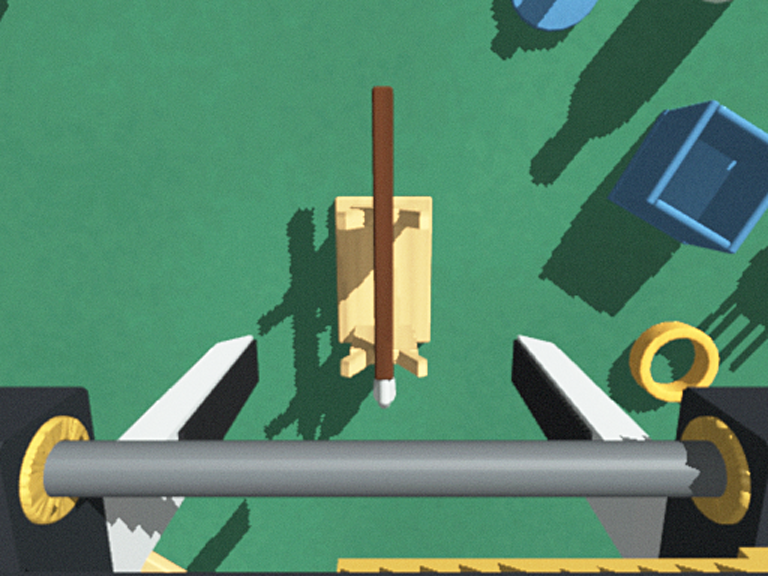

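```bash
python3 - <<'E'
import pickle
from h import *
ci,p,d=pickle.load(open("wrist_w1.pkl","rb"))
hsv=cv2.cvtColor(p,cv2.COLOR_RGB2HSV);P=cloud(ci,d);h,s,v=[hsv[...,i] for i in range(3)]
print(-ci["R"].T@ci["t"],ci["R"][2])
m=(h<12)&(s>120)&(v<150)&(P[...,2]>.05)
N,L,S,c=cv2.connectedComponentsWithStats(m.astype(np.uint8)); i=1+np.argmax(S[1:,4]); print(S[i],c[i])
a=np.argwhere(L==i); q=plane(ci,a[:,1],a[:,0],.081)
print("top z",np.median(P[L==i][:,2]),np.percentile(P[L==i][:,2],[5,50,95])); print(cv2.minAreaRect((q[:,:2]*1000).astype(np.float32)))
print(cv2.minAreaRect((P[L==i][:,:2]*1000).astype(np.float32)))
k=(h>12)&(h<30)&(s>50)&(P[...,2]>.06)&(P[...,2]<.1); print("uprights",cv2.minAreaRect((P[k][:,:2]*1000).astype(np.float32)))
E
```

```text
[ 0.44268408 -0.24063782  0.38479084] [ 0.13585653 -0.18497108 -0.97330812]
[ 248   58   14  195 1926] [254.86656282 152.4807892 ]
top z 0.08131180813055193 [0.0800323  0.08131181 0.08254156]
((464.47119140625, -272.1082458496094), (10.709527015686035, 172.32723999023438), 36.59893798828125)
((464.56195068359375, -272.24603271484375), (10.751838684082031, 172.8340301513672), 36.58380126953125)
uprights ((488.8152770996094, -377.9248962402344), (105.36483001708984, 373.27911376953125), 8.608064651489258)
```

The wrist view shows the handle vertical at column ~383, centred between the jaws. The uprights are at rows ~215 and ~355. I'm descending now.

>>> step_arm --commands '[{"xyz": [0,0,-0.02],"twist": [0,0,0]},{"xyz": [-0.001,0,-0.045],"twist": [0,0,0.3]},{"xyz": [-0.001,0,-0.07],"twist": [0,0,0.3]},{"xyz": [-0.001,0,-0.095],"twist": [0,0,0.3]},{"xyz": [-0.001,0,-0.115],"twist": [0,0,0.3]},{"xyz": [-0.001,0,-0.132],"twist": [0,0,0.3]},{"xyz": [-0.001,0,-0.142],"twist": [0,0,0.3]},{"xyz": [-0.001,0,-0.149],"twist": [0,0,0.3]},{"xyz": [-0.001,0,-0.149],"twist": [0,0,0.3]},{"xyz": [-0.001,0,-0.149],"twist": [0,0,0.3]}]'

```text
time: 2.57
tool_pos: [0.4827, -0.2945, 0.0651]
ee_rot: [-1.572, -0.0, 0.64]
wrist_force: [0.0, 0.1, -0.2]
width: 0.0942
```

>>> step_arm --commands '[{"xyz": [0,0,0],"twist": [0,0,0]},{"xyz": [0,0,0],"twist": [0,0,0]},{"xyz": [0,0,0],"twist": [0,0,0]},{"xyz": [0,0,0],"twist": [0,0,0]},{"xyz": [0,0,0],"twist": [0,0,0]},{"xyz": [0,0,0],"twist": [0,0,0]},{"xyz": [0,0,0],"twist": [0,0,0]},{"xyz": [0,0,0],"twist": [0,0,0]},{"xyz": [0,0,0],"twist": [0,0,0]},{"xyz": [0,0,0],"twist": [0,0,0]},{"xyz": [0,0,0],"twist": [0,0,0]},{"xyz": [0,0,0],"twist": [0,0,0]}]' --fingers 255

```text
time: 3.57
tool_pos: [0.4823, -0.2942, 0.0645]
ee_rot: [-1.571, -0.0, 0.64]
wrist_force: [0.2, 0.5, 0.6]
width: 0.0172
```

>>> step_arm --commands '[{"xyz": [0,0,0],"twist": [0,0,0]},{"xyz": [0,0,0],"twist": [0,0,0]},{"xyz": [0,0,0],"twist": [0,0,0]},{"xyz": [0,0,0],"twist": [0,0,0]},{"xyz": [0,0,0],"twist": [0,0,0]}]'

```text
time: 3.98
tool_pos: [0.4823, -0.2942, 0.0645]
ee_rot: [-1.571, -0.0, 0.64]
wrist_force: [-0.8, -0.3, 0.0]
width: 0.0116
```

Gripped at 11.6 mm. I'll lift it and then look.

>>> step_arm --commands '[{"xyz": [0,0,0.01],"twist": [0,0,0]},{"xyz": [0,0,0.025],"twist": [0,0,0]},{"xyz": [0,0,0.05],"twist": [0,0,0]},{"xyz": [0,0,0.08],"twist": [0,0,0]},{"xyz": [0,0,0.105],"twist": [0,0,0]},{"xyz": [0,0,0.125],"twist": [0,0,0]},{"xyz": [0,0,0.135],"twist": [0,0,0]},{"xyz": [0,0,0.14],"twist": [0,0,0]},{"xyz": [0,0,0.14],"twist": [0,0,0]},{"xyz": [0,0,0.14],"twist": [0,0,0]}]'

```text
time: 4.82
tool_pos: [0.4819, -0.2939, 0.2033]
ee_rot: [-1.569, 0.0, 0.64]
wrist_force: [1.1, 0.4, -0.8]
width: 0.0117
```

```bash
python3 snap.py l1 scene wrist; python3 - <<'E'
import pickle
from h import *
ci,p,d=pickle.load(open("scene_l1.pkl","rb"))
u,v=proj(ci,(0.482,-.294,.215)); print(u,v)
u,v=int(u),int(v); cv2.imwrite("pics/crop_l1.png",cv2.resize(p[max(0,v-80):v+80,max(0,u-100):u+100,::-1],None,fx=4,fy=3.7))
E
```

```text
{'time': 4.9167, 'joint_positions': [-0.6482, 0.1238, 1.3526, 0.0001, 1.6689, -1.288], 'tool_pos': [0.4816, -0.2937, 0.2024], 'ee_rot': [-1.5672, 0.0009, 0.6399], 'wrist_force': [0.5973, 0.4338, -0.7966], 'wrist_torque': [-0.0164, -0.1039, 0.0189], 'width': 0.0118}
125.71033223966484 163.7738020029361
```

View pics/crop_l1.png

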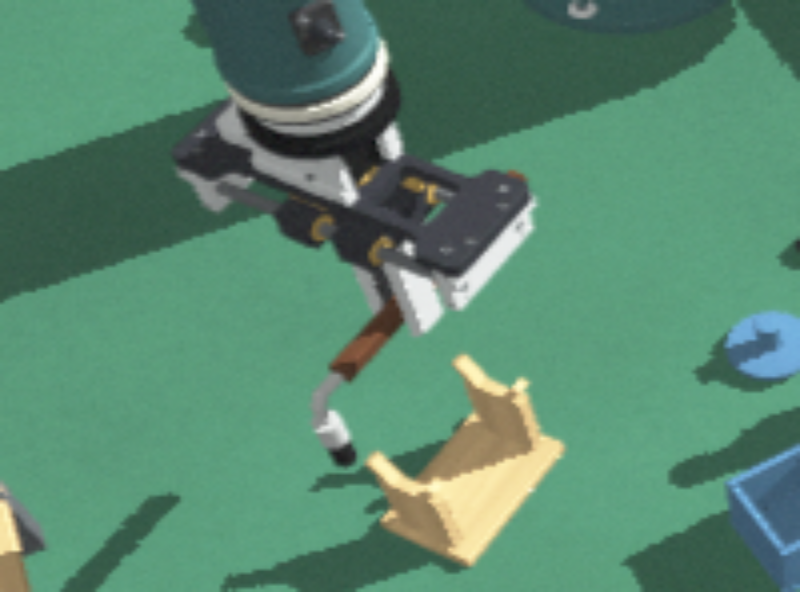

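View pics/wrist_l1.png

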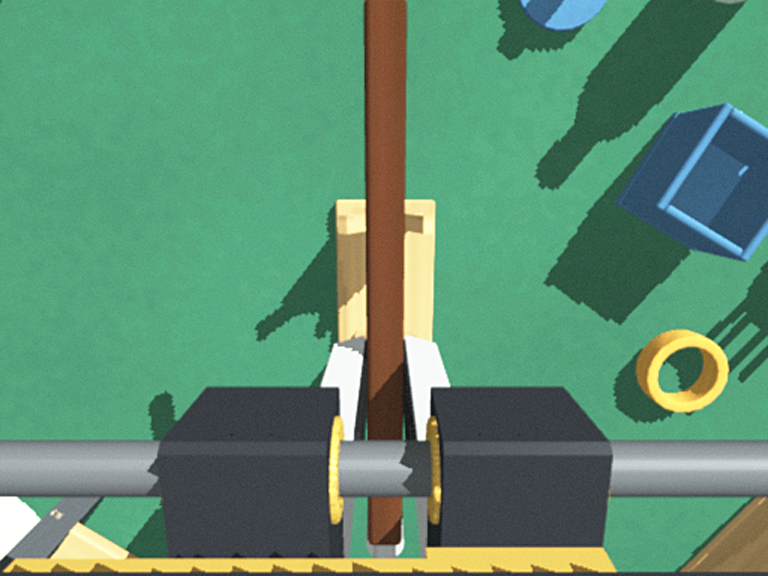

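```bash
python3 - <<'E'
import pickle
from h import *
ci,p,d=pickle.load(open("scene_l1.pkl","rb"))
print("pred tip px",proj(ci,(.5294,-.3578,.1484)))
hsv=cv2.cvtColor(p,cv2.COLOR_RGB2HSV);P=cloud(ci,d)
sub=(slice(196,212),slice(104,118))
k=np.zeros(d.shape,bool);k[sub]=True
k&=(hsv[...,2]<60); a=np.argwhere(k); print("dark bristles",a[:,::-1].mean(0),a[:,0].max(),np.median(P[k],0),np.percentile(P[k][:,2],[5,95]))
ci,p,d=pickle.load(open("wrist_l1.pkl","rb"))
hsv=cv2.cvtColor(p,cv2.COLOR_RGB2HSV);P=cloud(ci,d);h,s,v=[hsv[...,i] for i in range(3)]
m=(h<12)&(s>120)&(v<150)&(P[...,2]>.15)
N,L,S,c=cv2.connectedComponentsWithStats(m.astype(np.uint8)); i=1+np.argmax(S[1:,4]); q=P[L==i]
m0=q.mean(0);w=np.linalg.svd(q-m0,full_matrices=False)[2][0];w*=np.sign(w[0]);t=(q-m0)@w
print("handle ends",m0+w*t.min(),m0+w*t.max(),"yaw",np.degrees(np.arctan2(w[1],w[0])),"pitch(up+)",np.degrees(np.arcsin(w[2])))
E
```

```text
pred tip px (np.float64(111.58975007182707), np.float64(206.0507579599682))
dark bristles [110.76190476 205.66666667] 208 [ 0.53677745 -0.35832578  0.16100074] [0.1539967  0.16844885]
handle ends [ 0.41273508 -0.20288015  0.22024481] [ 0.49183731 -0.30866942  0.21946515] yaw -53.21328610030579 pitch(up+) -0.3381748219035246
```

Holding as expected: the tip is 80 mm ahead and 54 mm below the TCP. Moving above the round pot.

>>> step_arm --commands '[{"xyz": [0.003,0.015,0.01],"twist": [0,0,3]},{"xyz": [0.008,0.04,0.025],"twist": [0,0,8]},{"xyz": [0.015,0.075,0.035],"twist": [0,0,13]},{"xyz": [0.022,0.115,0.035],"twist": [0,0,18]},{"xyz": [0.03,0.155,0.035],"twist": [0,0,23]},{"xyz": [0.038,0.195,0.035],"twist": [0,0,28]},{"xyz": [0.046,0.235,0.035],"twist": [0,0,33]},{"xyz": [0.054,0.275,0.035],"twist": [0,0,38]},{"xyz": [0.062,0.315,0.035],"twist": [0,0,43]},{"xyz": [0.069,0.35,0.03],"twist": [0,0,48]},{"xyz": [0.075,0.385,0.02],"twist": [0,0,52]},{"xyz": [0.079,0.405,0.0],"twist": [0,0,53.3]}]'

```text
time: 5.92
tool_pos: [0.5621, 0.1147, 0.2051]
ee_rot: [-1.574, -0.002, 1.576]
wrist_force: [-0.0, 0.2, -1.1]
width: 0.0117
```

>>> step_arm --commands '[{"xyz": [0,0,0],"twist": [0,0,0]},{"xyz": [0,0,-0.02],"twist": [0,0,0]},{"xyz": [0,0,-0.05],"twist": [0,0,0]},{"xyz": [0,0,-0.065],"twist": [0,0,0]},{"xyz": [0,0,-0.065],"twist": [0,0,0]},{"xyz": [0,0,-0.065],"twist": [0,0,0]}]'

```text
time: 6.42
tool_pos: [0.5603, 0.1098, 0.1381]
ee_rot: [-1.567, 0.001, 1.569]
wrist_force: [0.3, 0.3, -1.0]
width: 0.0118
```

```bash
python3 snap.py d1 scene top; python3 - <<'E'
import pickle
from h import *
for n in ["scene","top"]:
  ci,p,d=pickle.load(open(n+"_d1.pkl","rb"))
  u,v=proj(ci,(0.641,.111,.05)); print(n,u,v)
  u,v=int(u),int(v); cv2.imwrite(f"pics/crop_d1{n}.png",cv2.resize(p[max(0,v-60):v+60,max(0,u-80):u+80,::-1],None,fx=4,fy=4))
E
```

```text
{'time': 6.5167, 'joint_positions': [0.0947, 0.1609, 1.4329, -0.0002, 1.5456, -1.4745], 'tool_pos': [0.5621, 0.1102, 0.141], 'ee_rot': [-1.5729, -0.0, 1.5692], 'wrist_force': [0.4346, 0.3228, 0.0369], 'wrist_torque': [0.0569, -0.2059, 0.023], 'width': 0.0119}
scene 308.4854994903977 191.65971773719622
top 201.15989022527145 151.7086064325253
```

View pics/crop_d1scene.png

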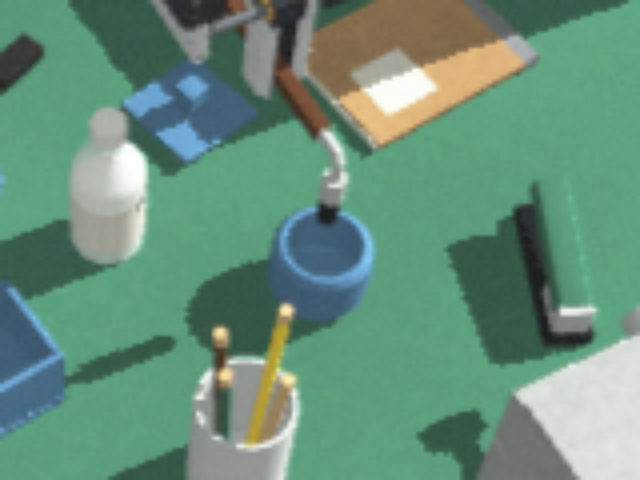

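View pics/crop_d1top.png

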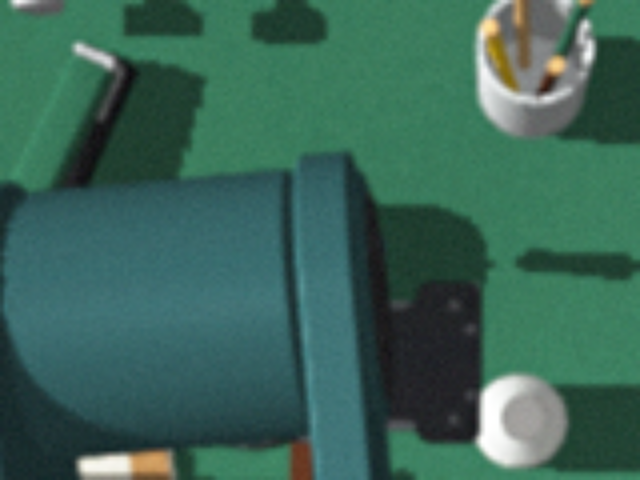

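The scene crop shows the bristle tip at ~(328,220), level with the middle of the pot's mouth. I'll check it against the prediction.

```bash
python3 - <<'E'
import pickle
from h import *
ci,p,d=pickle.load(open("scene_d1.pkl","rb"))
u0,v0=228,131
for X in [(.6421,.1102,.087),(.641,.111,.05),(.641,.111,.006)]:
  u,v=proj(ci,X); print(X,((u-u0)*4,(v-v0)*4))
P=cloud(ci,d); c=np.array([.641,.111]);r=np.hypot(P[...,0]-c[0],P[...,1]-c[1]); k=(r<.036)&(abs(P[...,2]-.05)<.004)
print(cv2.minEnclosingCircle((P[k][:,:2]*1000).astype(np.float32)))
t=pickle.load(open("scene_d1.pkl","rb"))
f=np.load("top0.npz");
from bench import robot
P=cloud(robot.camera_info("top"),f["d"]);r=np.hypot(P[...,0]-.64,P[...,1]-.111);print("pot inside z",np.median(P[...,2][r<.012]))
E
```

```text
(0.6421, 0.1102, 0.087) (np.float64(328.26149228474173), np.float64(212.18772737368738))
(0.641, 0.111, 0.05) (np.float64(321.9419979615907), np.float64(242.63887094878487))
(0.641, 0.111, 0.006) (np.float64(314.6201190552324), np.float64(278.7366897281961))
((642.918212890625, 109.94916534423828), 33.21759033203125)
pot inside z 0.007475777544614042
```

>>> step_arm --commands '[{"xyz": [0,0,-0.015],"twist": [0,0,0]},{"xyz": [0,0,-0.035],"twist": [0,0,0]},{"xyz": [0,0,-0.055],"twist": [0,0,0]},{"xyz": [0,0,-0.067],"twist": [0,0,0]},{"xyz": [0,0,-0.073],"twist": [0,0,0]},{"xyz": [0,0,-0.076],"twist": [0,0,0]},{"xyz": [0,0,-0.076],"twist": [0,0,0]},{"xyz": [0,0,-0.076],"twist": [0,0,0]},{"xyz": [0,0,-0.076],"twist": [0,0,0]},{"xyz": [0,0,-0.076],"twist": [0,0,0]},{"xyz": [0,0,-0.076],"twist": [0,0,0]},{"xyz": [0,0,-0.076],"twist": [0,0,0]}]'

```text
time: 7.52
tool_pos: [0.5616, 0.1108, 0.064]
ee_rot: [-1.572, -0.0, 1.57]
wrist_force: [0.0, -0.4, -0.5]
width: 0.0122
```

```bash
python3 snap.py d2 scene; python3 - <<'E'
import pickle
from h import *
ci,p,d=pickle.load(open("scene_d2.pkl","rb"))
cv2.imwrite(f"pics/crop_d2.png",cv2.resize(p[131:251,228:388,::-1],None,fx=4,fy=4))
E
```

```text
{'time': 7.5667, 'joint_positions': [0.0958, 0.2115, 1.532, 0.0001, 1.3975, -1.4744], 'tool_pos': [0.5615, 0.1108, 0.0639], 'ee_rot': [-1.5714, -0.0002, 1.5702], 'wrist_force': [-0.746, 0.9898, -1.1738], 'wrist_torque': [0.0449, -0.1579, -0.0131], 'width': 0.0118}
```

View pics/crop_d2.png

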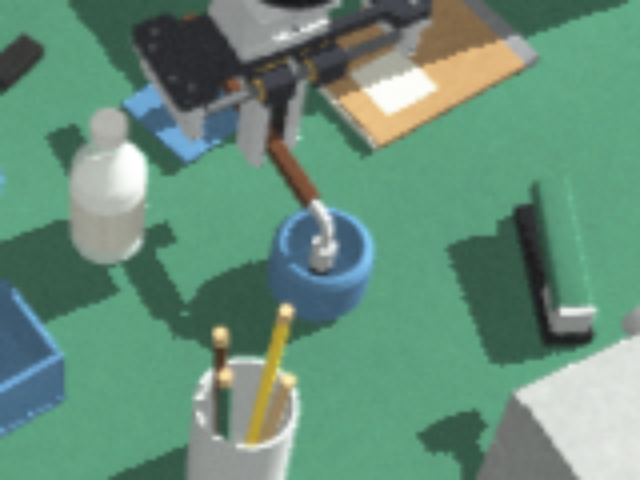

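The bristles are inside the round pot, with the ferrule at crop (322,258), about 4 mm off its floor. Now lifting and moving over the label.

>>> step_arm --commands '[{"xyz": [0,0,0.02],"twist": [0,0,0]},{"xyz": [0,0,0.05],"twist": [0,0,0]},{"xyz": [0,0,0.08],"twist": [0,0,0]},{"xyz": [-0.005,0.005,0.1],"twist": [0,0,0]},{"xyz": [-0.02,0.022,0.1],"twist": [0,0,0]},{"xyz": [-0.045,0.05,0.1],"twist": [0,0,0]},{"xyz": [-0.07,0.078,0.1],"twist": [0,0,0]},{"xyz": [-0.095,0.106,0.09],"twist": [0,0,0]},{"xyz": [-0.112,0.125,0.07],"twist": [0,0,0]},{"xyz": [-0.122,0.136,0.045],"twist": [0,0,0]},{"xyz": [-0.123,0.137,0.03],"twist": [0,0,0]},{"xyz": [-0.123,0.137,0.025],"twist": [0,0,0]}]'

```text
time: 8.57
tool_pos: [0.4355, 0.2478, 0.0856]
ee_rot: [-1.566, 0.002, 1.572]
wrist_force: [0.3, -0.1, -0.9]
width: 0.0112
```

>>> step_arm --commands '[{"xyz": [0,0,0],"twist": [0,0,0]},{"xyz": [0,0,0],"twist": [0,0,0]},{"xyz": [0,0,0],"twist": [0,0,0]}]'

```text
time: 8.82
tool_pos: [0.4397, 0.2477, 0.0901]
ee_rot: [-1.573, -0.001, 1.569]
wrist_force: [0.9, -0.6, -0.5]
width: 0.0117
```

```bash
python3 snap.py b1 scene; python3 - <<'E'
import pickle
from h import *
ci,p,d=pickle.load(open("scene_b1.pkl","rb"))
u,v=map(int,proj(ci,(0.518,.248,.02))); print(u,v)
cv2.imwrite(f"pics/crop_b1.png",cv2.resize(p[v-50:v+50,u-65:u+65,::-1],None,fx=6,fy=6,interpolation=cv2.INTER_CUBIC))
print([tuple((np.array(proj(ci,X))-(u-65,v-50))*6) for X in [(.518,.248,.01),(.518,.248,.034)]])
E
```

```text
{'time': 8.8667, 'joint_positions': [0.4006, 0.043, 1.6656, 0.0, 1.4299, -1.1684], 'tool_pos': [0.4398, 0.2477, 0.0902], 'ee_rot': [-1.5736, -0.0012, 1.569], 'wrist_force': [0.0139, 0.0988, -1.6191], 'wrist_torque': [0.0732, -0.1414, 0.0175], 'width': 0.0118}
326 148
[(np.float64(390.9333107597256), np.float64(316.1208848171032)), (np.float64(398.2498049330691), np.float64(284.41910364362764))]
```

View pics/crop_b1.png

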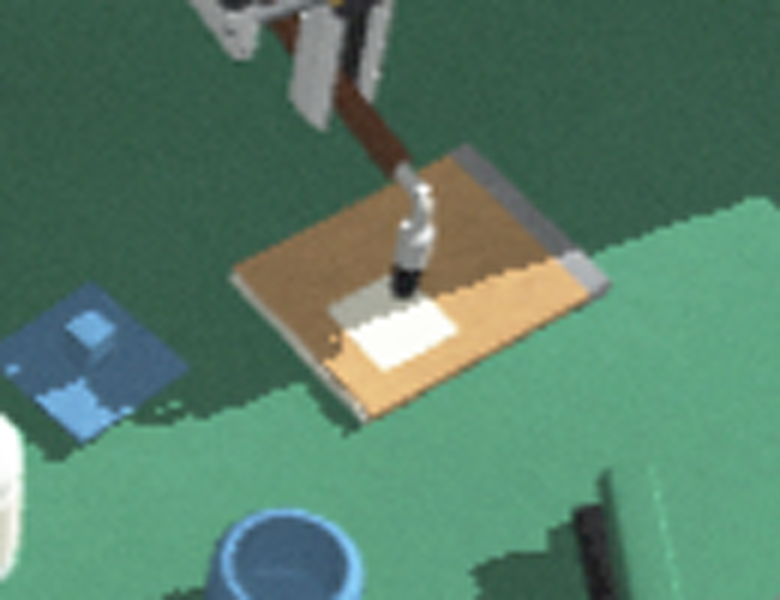

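The tip at crop (402,292) is above the label's centre, with the label spanning ~(330..458, 275..370). Dabbing gently.

>>> step_arm --commands '[{"xyz": [-0.001,0,-0.006],"twist": [0,0,0]},{"xyz": [-0.001,0,-0.012],"twist": [0,0,0]},{"xyz": [-0.001,0,-0.017],"twist": [0,0,0]},{"xyz": [-0.001,0,-0.021],"twist": [0,0,0]},{"xyz": [-0.001,0,-0.024],"twist": [0,0,0]},{"xyz": [-0.001,0,-0.026],"twist": [0,0,0]},{"xyz": [-0.001,0,-0.027],"twist": [0,0,0]},{"xyz": [-0.001,0,-0.028],"twist": [0,0,0]},{"xyz": [-0.001,0,-0.028],"twist": [0,0,0]},{"xyz": [-0.001,0,-0.028],"twist": [0,0,0]}]'

```text
time: 9.7
tool_pos: [0.4375, 0.2478, 0.0608]
ee_rot: [-1.571, -0.0, 1.57]
wrist_force: [-0.4, 0.1, 0.3]
width: 0.0115
```

```bash
python3 snap.py b2 scene; python3 - <<'E'
import pickle
from h import *
ci,p,d=pickle.load(open("scene_b2.pkl","rb"))
u,v=326,148
cv2.imwrite(f"pics/crop_b2.png",cv2.resize(p[v-50:v+50,u-65:u+65,::-1],None,fx=6,fy=6,interpolation=cv2.INTER_CUBIC))
E
```

```text
{'time': 9.75, 'joint_positions': [0.4026, 0.0652, 1.7039, 0.0001, 1.3719, -1.1675], 'tool_pos': [0.4375, 0.2478, 0.0608], 'ee_rot': [-1.5712, -0.0002, 1.5701], 'wrist_force': [-0.9795, 0.1408, 0.131], 'wrist_torque': [0.0549, -0.0976, 0.0011], 'width': 0.0118}
```

View pics/crop_b2.png

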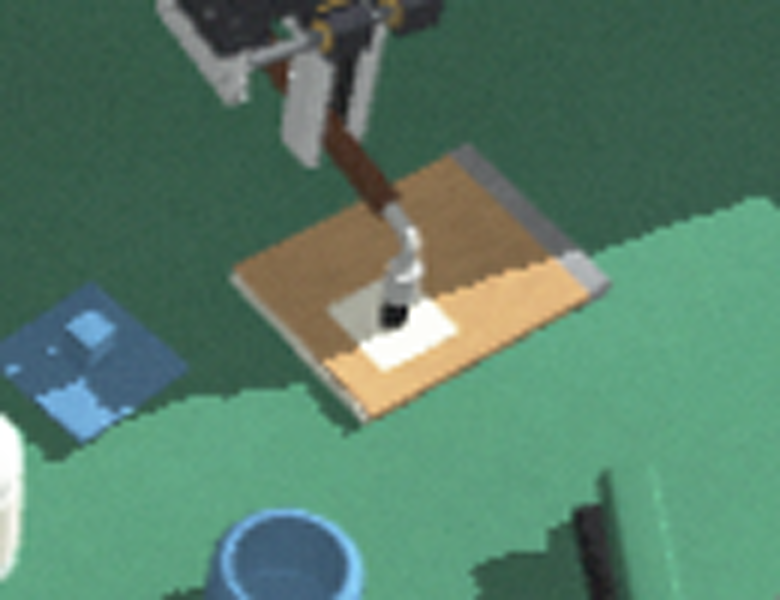

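The bristles at crop (395,315) are visibly shortened and resting on the label. One brief extra millimetre, then I'll lift and return.

>>> step_arm --commands '[{"xyz": [0,0,-0.001],"twist": [0,0,0]},{"xyz": [0,0,-0.001],"twist": [0,0,0]},{"xyz": [0,0,-0.001],"twist": [0,0,0]},{"xyz": [0,0,0.005],"twist": [0,0,0]},{"xyz": [0,0,0.02],"twist": [0,0,0]},{"xyz": [0,0,0.05],"twist": [0,0,0]},{"xyz": [0,0,0.085],"twist": [0,0,0]},{"xyz": [0,0,0.12],"twist": [0,0,0]},{"xyz": [0,0,0.15],"twist": [0,0,0]},{"xyz": [0,0,0.17],"twist": [0,0,0]},{"xyz": [0,0,0.18],"twist": [0,0,0]},{"xyz": [0,0,0.18],"twist": [0,0,0]}]'

```text
time: 10.75
tool_pos: [0.4384, 0.2483, 0.2436]
ee_rot: [-1.576, -0.002, 1.57]
wrist_force: [0.3, 0.3, -0.4]
width: 0.0115
```

>>> step_arm --commands '[{"xyz": [0.001,-0.015,0],"twist": [0,0,-2]},{"xyz": [0.004,-0.045,0],"twist": [0,0,-6]},{"xyz": [0.007,-0.08,0],"twist": [0,0,-10]},{"xyz": [0.01,-0.12,0],"twist": [0,0,-14]},{"xyz": [0.013,-0.16,0],"twist": [0,0,-18]},{"xyz": [0.016,-0.2,0],"twist": [0,0,-22]},{"xyz": [0.02,-0.24,0],"twist": [0,0,-26]},{"xyz": [0.024,-0.28,0],"twist": [0,0,-30]},{"xyz": [0.028,-0.32,0],"twist": [0,0,-34]},{"xyz": [0.031,-0.36,0],"twist": [0,0,-38]},{"xyz": [0.034,-0.4,0],"twist": [0,0,-42]},{"xyz": [0.037,-0.435,0],"twist": [0,0,-46]}]'

```text
time: 11.75
tool_pos: [0.4731, -0.1893, 0.2378]
ee_rot: [-1.567, 0.001, 0.763]
wrist_force: [1.0, 0.1, -0.5]
width: 0.0117
```

>>> step_arm --commands '[{"xyz": [0.003,-0.035,0],"twist": [0,0,-3]},{"xyz": [0.005,-0.065,0],"twist": [0,0,-5]},{"xyz": [0.007,-0.09,0],"twist": [0,0,-7]},{"xyz": [0.008,-0.107,-0.01],"twist": [0,0,-7.3]},{"xyz": [0.008,-0.107,-0.03],"twist": [0,0,-7.3]},{"xyz": [0.008,-0.107,-0.05],"twist": [0,0,-7.3]},{"xyz": [0.008,-0.107,-0.06],"twist": [0,0,-7.3]},{"xyz": [0.008,-0.107,-0.06],"twist": [0,0,-7.3]},{"xyz": [0.008,-0.107,-0.06],"twist": [0,0,-7.3]}]'

```text
time: 12.5
tool_pos: [0.4818, -0.2933, 0.179]
ee_rot: [-1.568, 0.001, 0.641]
wrist_force: [-0.0, -0.3, -0.5]
width: 0.0116
```

```bash
python3 snap.py r1 scene wrist; python3 - <<'E'
import pickle
from h import *
ci,p,d=pickle.load(open("scene_r1.pkl","rb"))
u,v=map(int,proj(ci,(0.482,-.294,.1))); print(u,v)
cv2.imwrite(f"pics/crop_r1.png",cv2.resize(p[v-60:v+60,max(u-80,0):u+80,::-1],None,fx=4.8,fy=4.8,interpolation=cv2.INTER_CUBIC))
ci,p,d=pickle.load(open("wrist_r1.pkl","rb"))
hsv=cv2.cvtColor(p,cv2.COLOR_RGB2HSV);P=cloud(ci,d);h,s,v=[hsv[...,i] for i in range(3)]
m=(h<12)&(s>120)&(v<150)&(P[...,2]>.1)
N,L,S,c=cv2.connectedComponentsWithStats(m.astype(np.uint8)); i=1+np.argmax(S[1:,4]); q=P[L==i]
m0=q.mean(0);w=np.linalg.svd(q-m0,full_matrices=False)[2][0];w*=np.sign(w[0]);t=(q-m0)@w
print("handle ends",m0+w*t.min(),m0+w*t.max(),"yaw",np.degrees(np.arctan2(w[1],w[0])),"pitch(up+)",np.degrees(np.arcsin(w[2])))
E
```

```text
{'time': 12.6, 'joint_positions': [-0.6475, 0.1283, 1.3889, 0.0002, 1.6227, -1.2882], 'tool_pos': [0.4828, -0.2941, 0.1815], 'ee_rot': [-1.5724, -0.0006, 0.6407], 'wrist_force': [-0.7528, -0.0417, -0.3857], 'wrist_torque': [-0.0319, -0.1606, -0.0162], 'width': 0.0118}
136 192
handle ends [ 0.41343711 -0.20291565  0.19831335] [ 0.49261378 -0.3088165   0.19749044] yaw -53.21640657837447 pitch(up+) -0.3565763607602705
```

View pics/crop_r1.png

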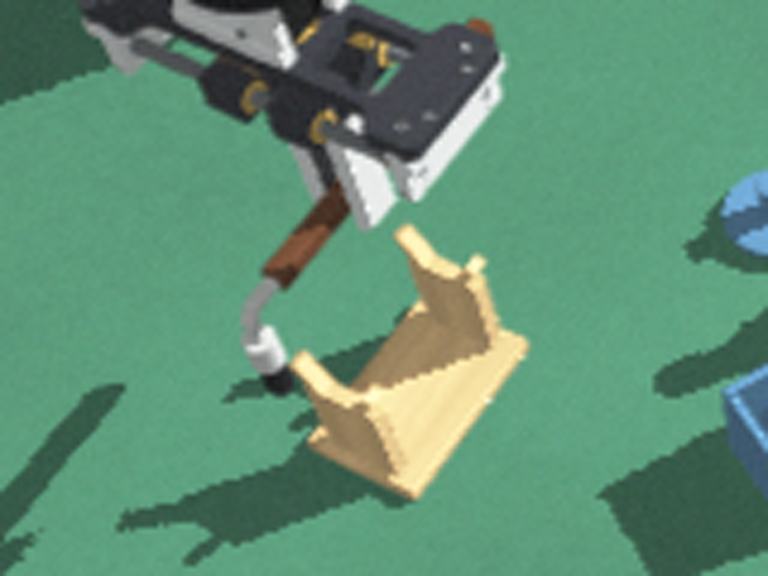

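View pics/wrist_r1.png

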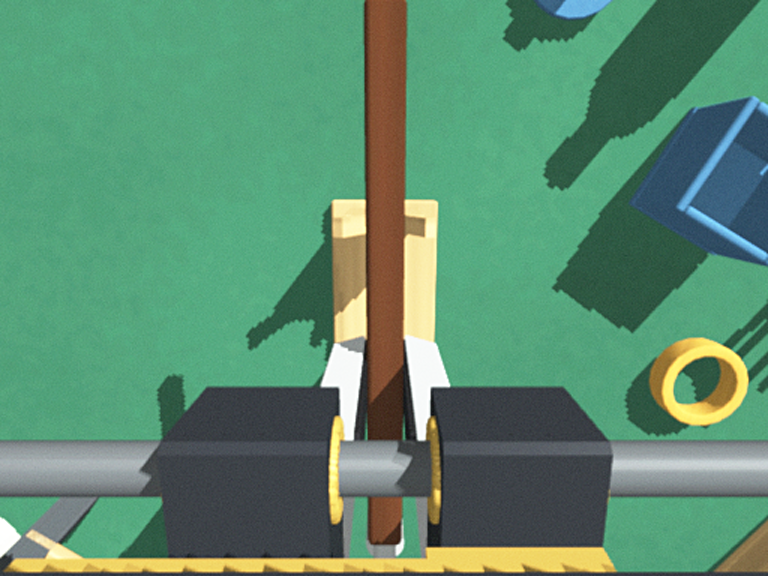

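The brush is lined up over the notches with its pitch unchanged. Lowering and releasing.

>>> step_arm --commands '[{"xyz": [0,0,-0.02],"twist": [0,0,0]},{"xyz": [0,0,-0.045],"twist": [0,0,0]},{"xyz": [0,0,-0.07],"twist": [0,0,0]},{"xyz": [0,0,-0.09],"twist": [0,0,0]},{"xyz": [0,0,-0.102],"twist": [0,0,0]},{"xyz": [0,0,-0.109],"twist": [0,0,0]},{"xyz": [0,0,-0.113],"twist": [0,0,0]},{"xyz": [0,0,-0.115],"twist": [0,0,0]},{"xyz": [0,0,-0.1155],"twist": [0,0,0]},{"xyz": [0,0,-0.1155],"twist": [0,0,0]},{"xyz": [0,0,-0.1155],"twist": [0,0,0]}]'

```text
time: 13.52
tool_pos: [0.483, -0.2947, 0.0662]
ee_rot: [-1.573, -0.001, 0.64]
wrist_force: [-0.2, 0.6, -0.5]
width: 0.0117
```

>>> step_arm --commands '[{"xyz": [0,0,0],"twist": [0,0,0]},{"xyz": [0,0,0],"twist": [0,0,0]},{"xyz": [0,0,0],"twist": [0,0,0]},{"xyz": [0,0,0],"twist": [0,0,0]},{"xyz": [0,0,0],"twist": [0,0,0]},{"xyz": [0,0,0],"twist": [0,0,0]},{"xyz": [0,0,0],"twist": [0,0,0]},{"xyz": [0,0,0],"twist": [0,0,0]}]' --fingers 110

```text
time: 14.18
tool_pos: [0.4823, -0.2942, 0.065]
ee_rot: [-1.571, -0.0, 0.64]
wrist_force: [-0.4, -0.3, 0.7]
width: 0.0535
```

>>> step_arm --commands '[{"xyz": [0,0,0.01],"twist": [0,0,0]},{"xyz": [0,0,0.03],"twist": [0,0,0]},{"xyz": [0,0,0.055],"twist": [0,0,0]},{"xyz": [0,0,0.08],"twist": [0,0,0]},{"xyz": [0,0,0.105],"twist": [0,0,0]},{"xyz": [0,0,0.125],"twist": [0,0,0]},{"xyz": [0,0,0.135],"twist": [0,0,0]},{"xyz": [0,0,0.135],"twist": [0,0,0]}]'

```text
time: 14.85
tool_pos: [0.4836, -0.2952, 0.2039]
ee_rot: [-1.577, -0.002, 0.64]
wrist_force: [1.0, 0.5, -0.5]
width: 0.0534
```

```bash
python3 snap.py r2 scene wrist; python3 - <<'E'
import pickle
from h import *
ci,p,d=pickle.load(open("scene_r2.pkl","rb"))
u,v=136,192
cv2.imwrite(f"pics/crop_r2.png",cv2.resize(p[v-60:v+60,max(u-80,0):u+80,::-1],None,fx=4.8,fy=4.8,interpolation=cv2.INTER_CUBIC))
ci,p,d=pickle.load(open("wrist_r2.pkl","rb"))
hsv=cv2.cvtColor(p,cv2.COLOR_RGB2HSV);P=cloud(ci,d);h,s,v=[hsv[...,i] for i in range(3)]
m=(h<12)&(s>120)&(v<150)&(P[...,2]>.04)
N,L,S,c=cv2.connectedComponentsWithStats(m.astype(np.uint8)); i=1+np.argmax(S[1:,4]); q=P[L==i]
m0=q.mean(0);w=np.linalg.svd(q-m0,full_matrices=False)[2][0];w*=np.sign(w[0]);t=(q-m0)@w
print("handle ends",m0+w*t.min(),m0+w*t.max(),"yaw",np.degrees(np.arctan2(w[1],w[0])),"pitch(up+)",np.degrees(np.arcsin(w[2])))
E
```

```text
{'time': 14.95, 'joint_positions': [-0.6482, 0.1235, 1.3584, 0.0001, 1.66, -1.288], 'tool_pos': [0.4822, -0.2941, 0.1996], 'ee_rot': [-1.5705, -0.0, 0.6398], 'wrist_force': [1.303, -0.0528, 0.0807], 'wrist_torque': [0.0416, -0.1292, 0.0138], 'width': 0.0535}
handle ends [ 0.41365382 -0.20352954  0.08297573] [ 0.51627923 -0.34116655  0.08093931] yaw -53.2909181203659 pitch(up+) -0.679572514656365
```

View pics/crop_r2.png

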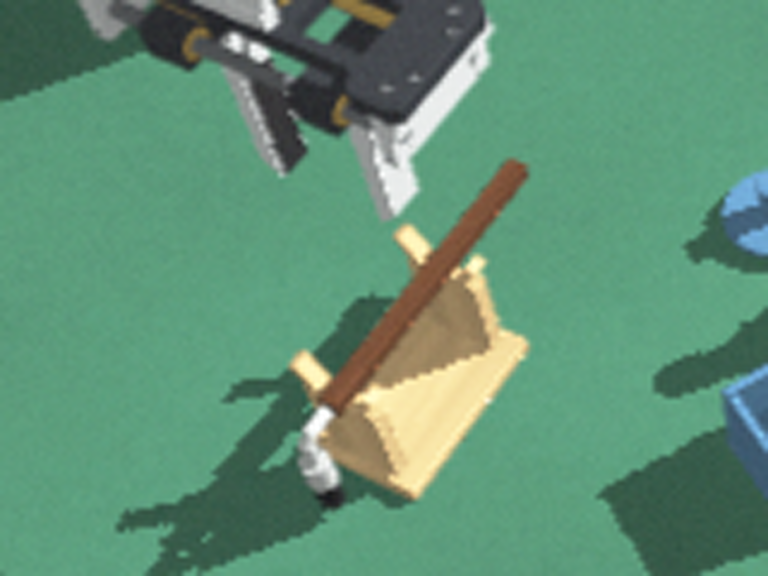

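View pics/wrist_r2.png

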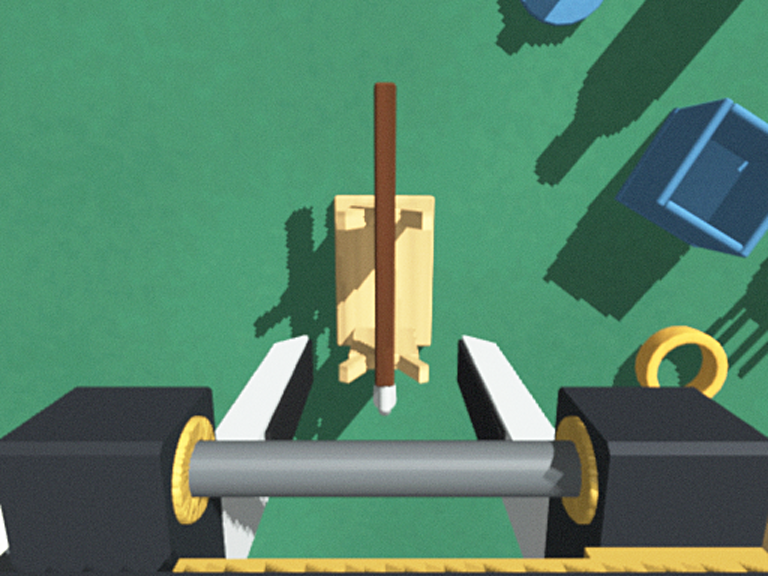

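The brush is back across both notches, level, with ends matching the original pose. Next is the lid. I'll approach with the jaw axis at -45° so the gripper's thin side faces the bottle.

>>> step_arm --commands '[{"xyz": [-0.001,0.01,0],"twist": [0,0,-5]},{"xyz": [-0.003,0.03,0],"twist": [0,0,-12]},{"xyz": [-0.005,0.055,0],"twist": [0,0,-19]},{"xyz": [-0.008,0.08,0],"twist": [0,0,-26]},{"xyz": [-0.011,0.105,0],"twist": [0,0,-33]},{"xyz": [-0.013,0.13,0],"twist": [0,0,-40]},{"xyz": [-0.015,0.15,0],"twist": [0,0,-47]},{"xyz": [-0.017,0.17,0],"twist": [0,0,-54]},{"xyz": [-0.019,0.19,0],"twist": [0,0,-61]},{"xyz": [-0.02,0.205,0],"twist": [0,0,-68]},{"xyz": [-0.021,0.215,0],"twist": [0,0,-75]},{"xyz": [-0.021,0.22,0],"twist": [0,0,-81.5]}]'

```text
time: 15.95
tool_pos: [0.46, -0.0725, 0.1977]
ee_rot: [-1.573, 0.004, -0.787]
wrist_force: [0.7, -0.5, 0.7]
width: 0.0536
```

>>> step_arm --commands '[{"xyz": [0,0,0],"twist": [0,0,0]},{"xyz": [0,0,0],"twist": [0,0,0]},{"xyz": [0,0,0],"twist": [0,0,0]},{"xyz": [0,0,0],"twist": [0,0,0]}]'

```text
time: 16.28
tool_pos: [0.461, -0.0746, 0.1992]
ee_rot: [-1.572, 0.001, -0.782]
wrist_force: [-0.2, 0.5, 1.0]
width: 0.0535
```

```bash
python3 snap.py k1 wrist; python3 - <<'E'
import pickle
from h import *
from bench import robot
ci,p,d=pickle.load(open("wrist_k1.pkl","rb"))
hsv=cv2.cvtColor(p,cv2.COLOR_RGB2HSV);P=cloud(ci,d);h,s,v=[hsv[...,i] for i in range(3)]
r=np.hypot(P[...,0]-.461,P[...,1]+.074)
fl=(r<.045)&(abs(P[...,2]-.011)<.005)&(h>95)&(h<120)&(s>90)
print("flange",cv2.minEnclosingCircle((P[fl][:,:2]*1000).astype(np.float32)))
kn=(r<.045)&(P[...,2]>.031)&(P[...,2]<.045)
print("knob",kn.sum(),P[kn].mean(0),cv2.minEnclosingCircle((P[kn][:,:2]*1000).astype(np.float32)))
f=np.load("top0.npz");P=cloud(robot.camera_info("top"),f["d"])
for lo in(.1,.14):
  k=(abs(P[...,0]-.74)<.08)&(abs(P[...,1])<.08)&(P[...,2]>lo)&(P[...,2]<.2); print("cup",P[k].min(0),P[k].max(0),P[k].mean(0))
k=(abs(P[...,0]-.54)<.05)&(abs(P[...,1])<.05)&(P[...,2]>.08)&(P[...,2]<.15); print("bottle",P[k].min(0),P[k].max(0),P[k].mean(0))
E
```

```text
{'time': 16.3333, 'joint_positions': [-0.2819, -0.095, 1.5798, -0.0002, 1.6576, 0.5003], 'tool_pos': [0.4611, -0.0747, 0.1995], 'ee_rot': [-1.5714, 0.0007, -0.7822], 'wrist_force': [0.4002, 0.4064, 0.1781], 'wrist_torque': [-0.0011, -0.0638, -0.0181], 'width': 0.0534}
flange ((459.01263427734375, -73.05770874023438), 30.79754638671875)
knob 262 [ 0.45963062 -0.07278027  0.03699878] ((459.1991882324219, -73.0439224243164), 9.010396003723145)
cup [ 0.71516708 -0.03311717  0.10104462] [0.76820102 0.02002    0.17088139] [ 0.74211964 -0.00686634  0.13909041]
cup [ 0.71516708 -0.03311717  0.14065751] [0.76820102 0.02002    0.17088139] [ 0.74170107 -0.00628789  0.15515764]
bottle [ 0.52034022 -0.02243068  0.0800909 ] [0.56533038 0.02469037 0.1353012 ] [0.54243574 0.0019676  0.10154494]
```

View pics/wrist_k1.png

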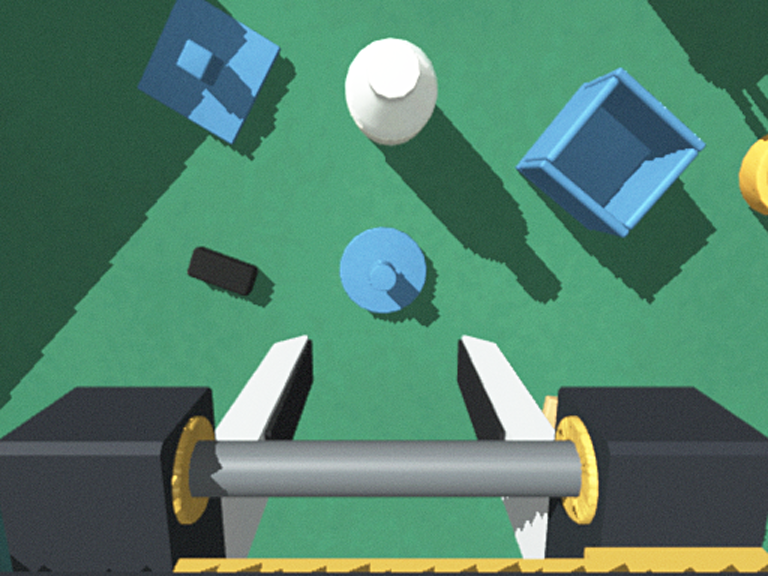

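The lid's knob is at wrist (384,275), measured (0.460,-0.0735) with its top at 37 mm. The eraser and bottle are clear of the jaws. Descending onto the knob.

>>> step_arm --commands '[{"xyz": [-0.001,0.001,-0.02],"twist": [0,0,0]},{"xyz": [-0.001,0.001,-0.045],"twist": [0,0,0]},{"xyz": [-0.001,0.001,-0.075],"twist": [0,0,0]},{"xyz": [-0.001,0.001,-0.1],"twist": [0,0,0]},{"xyz": [-0.001,0.001,-0.125],"twist": [0,0,0]},{"xyz": [-0.001,0.001,-0.145],"twist": [0,0,0]},{"xyz": [-0.001,0.001,-0.158],"twist": [0,0,0]},{"xyz": [-0.001,0.001,-0.166],"twist": [0,0,0]},{"xyz": [-0.001,0.001,-0.171],"twist": [0,0,0]},{"xyz": [-0.001,0.001,-0.174],"twist": [0,0,0]},{"xyz": [-0.001,0.001,-0.175],"twist": [0,0,0]},{"xyz": [-0.001,0.001,-0.175],"twist": [0,0,0]}]'

```text
time: 17.33
tool_pos: [0.4609, -0.0735, 0.0257]
ee_rot: [-1.57, -0.001, -0.783]
wrist_force: [-0.7, 0.2, 0.1]
width: 0.0534
```

>>> step_arm --commands '[{"xyz": [0,0,0],"twist": [0,0,0]},{"xyz": [0,0,0],"twist": [0,0,0]},{"xyz": [0,0,0],"twist": [0,0,0]},{"xyz": [0,0,0],"twist": [0,0,0]},{"xyz": [0,0,0],"twist": [0,0,0]},{"xyz": [0,0,0],"twist": [0,0,0]},{"xyz": [0,0,0],"twist": [0,0,0]},{"xyz": [0,0,0],"twist": [0,0,0]},{"xyz": [0,0,0],"twist": [0,0,0]},{"xyz": [0,0,0],"twist": [0,0,0]}]' --fingers 255

```text
time: 18.17
tool_pos: [0.4604, -0.0732, 0.0251]
ee_rot: [-1.571, -0.0, -0.783]
wrist_force: [-0.1, 0.7, 0.4]
width: 0.0162
```

>>> step_arm --commands '[{"xyz": [0,0,0],"twist": [0,0,0]},{"xyz": [0,0,0],"twist": [0,0,0]},{"xyz": [0,0,0],"twist": [0,0,0]},{"xyz": [0,0,0],"twist": [0,0,0]}]'

```text
time: 18.5
tool_pos: [0.4604, -0.0732, 0.0251]
ee_rot: [-1.571, -0.0, -0.783]
wrist_force: [-1.1, 0.4, 1.2]
width: 0.0163
```

```bash
python3 snap.py k2 wrist scene;  python3 - <<'E'
import pickle
from h import *
ci,p,d=pickle.load(open("scene_k2.pkl","rb"))
u,v=map(int,proj(ci,(.46,-.0735,.03)))
cv2.imwrite(f"pics/crop_k2.png",cv2.resize(p[v-50:v+50,u-65:u+65,::-1],None,fx=6,fy=6,interpolation=cv2.INTER_CUBIC))
E
```

```text
{'time': 18.6, 'joint_positions': [-0.2794, 0.0213, 1.827, -0.0, 1.2932, 0.5032], 'tool_pos': [0.4604, -0.0732, 0.0251], 'ee_rot': [-1.5707, -0.0001, -0.7826], 'wrist_force': [-0.2878, -0.1012, 1.886], 'wrist_torque': [0.0005, 0.0852, -0.01], 'width': 0.0165}
```

View pics/wrist_k2.png

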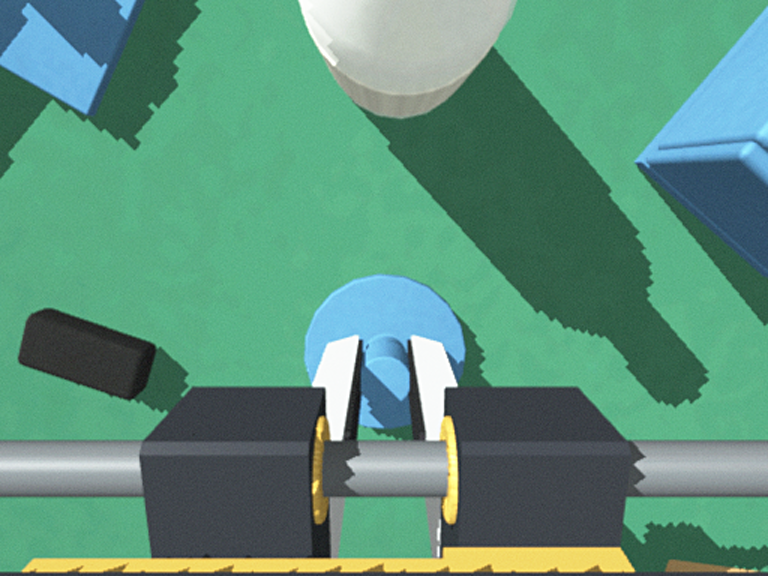

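View pics/crop_k2.png

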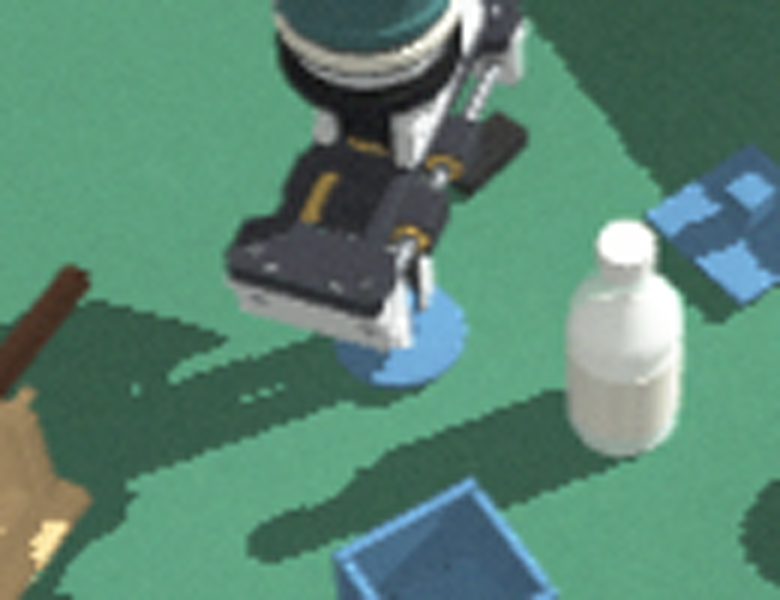

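Grip looks good, with the knob between the pads at wrist (385,365). Lifting straight up, then part-way toward the pot to look at both.

>>> step_arm --commands '[{"xyz": [0,0,0.008],"twist": [0,0,0]},{"xyz": [0,0,0.025],"twist": [0,0,0]},{"xyz": [0,0,0.05],"twist": [0,0,0]},{"xyz": [0,0,0.08],"twist": [0,0,0]},{"xyz": [0,0,0.11],"twist": [0,0,0]},{"xyz": [0,0,0.14],"twist": [0,0,0]},{"xyz": [0,0,0.165],"twist": [0,0,0]},{"xyz": [0,0,0.18],"twist": [0,0,0]},{"xyz": [0,0,0.19],"twist": [0,0,0]},{"xyz": [0,0,0.19],"twist": [0,0,0]}]'

```text
time: 19.43
tool_pos: [0.4613, -0.0736, 0.2176]
ee_rot: [-1.569, -0.004, -0.783]
wrist_force: [0.4, -0.1, -0.6]
width: 0.0163
```

>>> step_arm --commands '[{"xyz": [0.005,0.005,0],"twist": [0,0,0]},{"xyz": [0.018,0.018,0],"twist": [0,0,0]},{"xyz": [0.035,0.035,0],"twist": [0,0,0]},{"xyz": [0.055,0.055,0],"twist": [0,0,0]},{"xyz": [0.075,0.075,0],"twist": [0,0,0]},{"xyz": [0.093,0.093,0],"twist": [0,0,0]},{"xyz": [0.105,0.105,0],"twist": [0,0,0]},{"xyz": [0.11,0.11,0],"twist": [0,0,0]},{"xyz": [0.11,0.11,0],"twist": [0,0,0]},{"xyz": [0.11,0.11,0],"twist": [0,0,0]}]'

```text
time: 20.27
tool_pos: [0.5696, 0.0367, 0.2134]
ee_rot: [-1.573, 0.002, -0.782]
wrist_force: [0.1, 0.7, -0.7]
width: 0.0162
```

```bash
python3 snap.py p1 wrist; python3 - <<'E'
import pickle
from h import *
ci,p,d=pickle.load(open("wrist_p1.pkl","rb"))
hsv=cv2.cvtColor(p,cv2.COLOR_RGB2HSV);P=cloud(ci,d);h,s,v=[hsv[...,i] for i in range(3)]
r=np.hypot(P[...,0]-.641,P[...,1]-.111)
k=(r<.045)&(abs(P[...,2]-.05)<.004); print("rim",k.sum(),cv2.minEnclosingCircle((P[k][:,:2]*1000).astype(np.float32)),np.median(P[k][:,2]))
k=(P[...,2]>.18)&(P[...,2]<.235)&(h>95)&(h<120)&(s>90); q=P[k]; print("lid",k.sum(),q.mean(0),np.percentile(q[:,2],[2,25,50,75,98]))
E
```

```text
{'time': 20.3167, 'joint_positions': [-0.0353, 0.135, 1.3173, -0.0006, 1.6915, 0.7476], 'tool_pos': [0.5695, 0.0363, 0.214], 'ee_rot': [-1.5728, 0.0012, -0.783], 'wrist_force': [-0.6505, 0.2417, -1.4784], 'wrist_torque': [0.0019, -0.0258, -0.009], 'width': 0.0162}
rim 1490 ((638.5560913085938, 112.40188598632812), 32.96357727050781) 0.04967725463221184
lid 5811 [0.57383614 0.04245987 0.2046475 ] [0.19812235 0.19918743 0.19971941 0.20061969 0.2263593 ]
```

View pics/wrist_p1.png

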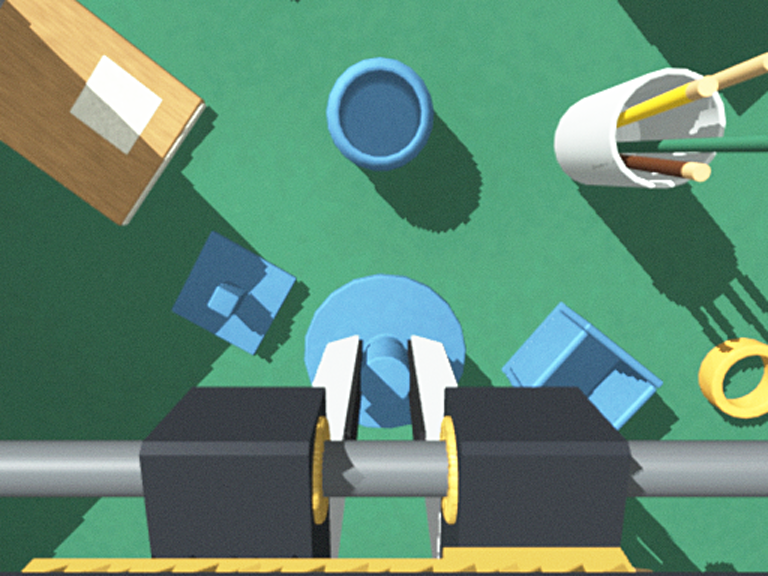

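```bash
python3 - <<'E'
import pickle
from h import *
from scipy.optimize import least_squares
ci,p,d=pickle.load(open("wrist_p1.pkl","rb"))
hsv=cv2.cvtColor(p,cv2.COLOR_RGB2HSV);P=cloud(ci,d);h,s,v=[hsv[...,i] for i in range(3)]
blue=(h>95)&(h<120)&(s>90)
def circ(q,R,x0): return least_squares(lambda c:np.hypot(q[:,0]-c[0],q[:,1]-c[1])-R,x0,loss="soft_l1",f_scale=.001).x
fl=blue&(abs(P[...,2]-.2)<.004); q=P[fl]
A=np.c_[q[:,:2]-q[:,:2].mean(0),np.ones(len(q))]; c=np.linalg.lstsq(A,q[:,2],rcond=None)[0]; print("flange tilt deg",np.degrees(c[:2]),c[2])
cn=cv2.findContours(fl.astype(np.uint8),0,1)[0]; cn=max(cn,key=len)[:,0]
cn=cn[(cn[:,1]<222)&((cn[:,0]<218)|(cn[:,0]>300)|(cn[:,1]<205))]; e=plane(ci,cn[:,0],cn[:,1],.1997)[:,:2]
x=circ(e,.031,[.57,.037]);rr=np.hypot(*(e-x).T); e=e[abs(rr-.031)<.003]; x=circ(e,.031,x); print("lid ctr",x,len(e),np.hypot(*(e-x).T).mean())
a=np.arange(0); r=np.hypot(P[...,0]-.639,P[...,1]-.112); k=blue&(r<.045)&(abs(P[...,2]-.05)<.004)
cn=cv2.findContours(k.astype(np.uint8),cv2.RETR_EXTERNAL,1)[0]; cn=max(cn,key=len)[:,0]; e=plane(ci,cn[:,0],cn[:,1],.05)[:,:2]
print("pot outer ctr",circ(e,.0335,[.64,.112]), "enc",cv2.minEnclosingCircle((e*1000).astype(np.float32)))
i=(r<.023)&(P[...,2]<.03); cn=cv2.findContours(i.astype(np.uint8),0,1)[0]
E
```

```text
flange tilt deg [-0.2566142 -0.1183518] 0.1994847161028054
lid ctr [0.56788131 0.03659272] 122 0.030902846993350132
pot outer ctr [0.63848084 0.11229088] enc ((638.2411499023438, 112.1823959350586), 32.58492660522461)
```

>>> step_arm --commands '[{"xyz": [0.006,0.006,0],"twist": [0,0,5]},{"xyz": [0.018,0.019,0],"twist": [0,0,11]},{"xyz": [0.033,0.035,0],"twist": [0,0,18]},{"xyz": [0.048,0.051,0],"twist": [0,0,25]},{"xyz": [0.06,0.064,0],"twist": [0,0,32]},{"xyz": [0.067,0.072,0],"twist": [0,0,39]},{"xyz": [0.07,0.0745,0],"twist": [0,0,45]},{"xyz": [0.07,0.0745,-0.015],"twist": [0,0,45]},{"xyz": [0.07,0.0745,-0.04],"twist": [0,0,45]},{"xyz": [0.07,0.0745,-0.07],"twist": [0,0,45]},{"xyz": [0.07,0.0745,-0.095],"twist": [0,0,45]},{"xyz": [0.07,0.0745,-0.115],"twist": [0,0,45]}]'

```text
time: 21.32
tool_pos: [0.6387, 0.1098, 0.0977]
ee_rot: [-1.571, 0.003, 0.001]
wrist_force: [-0.7, 0.9, -1.5]
width: 0.0166
```

>>> step_arm --commands '[{"xyz": [0,0,-0.007],"twist": [0,0,0]},{"xyz": [0,0,-0.012],"twist": [0,0,0]},{"xyz": [0,0,-0.014],"twist": [0,0,0]},{"xyz": [0,0,-0.014],"twist": [0,0,0]},{"xyz": [0,0,-0.014],"twist": [0,0,0]},{"xyz": [0,0,-0.014],"twist": [0,0,0]}]'

```text
time: 21.82
tool_pos: [0.6414, 0.1113, 0.088]
ee_rot: [-1.571, -0.003, 0.003]
wrist_force: [0.2, 0.0, -1.5]
width: 0.016
```

```bash
python3 snap.py p2 scene wrist;  python3 - <<'E'
import pickle
from h import *
ci,p,d=pickle.load(open("scene_p2.pkl","rb"))
u,v=map(int,proj(ci,(.641,.111,.06)))
cv2.imwrite(f"pics/crop_p2.png",cv2.resize(p[v-50:v+50,u-65:u+65,::-1],None,fx=6,fy=6,interpolation=cv2.INTER_CUBIC))
E
```

```text
{'time': 21.9167, 'joint_positions': [0.0849, 0.3594, 1.2966, -0.0, 1.4832, 0.082], 'tool_pos': [0.641, 0.1113, 0.0874], 'ee_rot': [-1.5706, -0.0024, 0.0028], 'wrist_force': [-0.7572, -0.218, -1.5287], 'wrist_torque': [-0.0424, -0.0947, 0.0138], 'width': 0.0163}
```

View pics/wrist_p2.png

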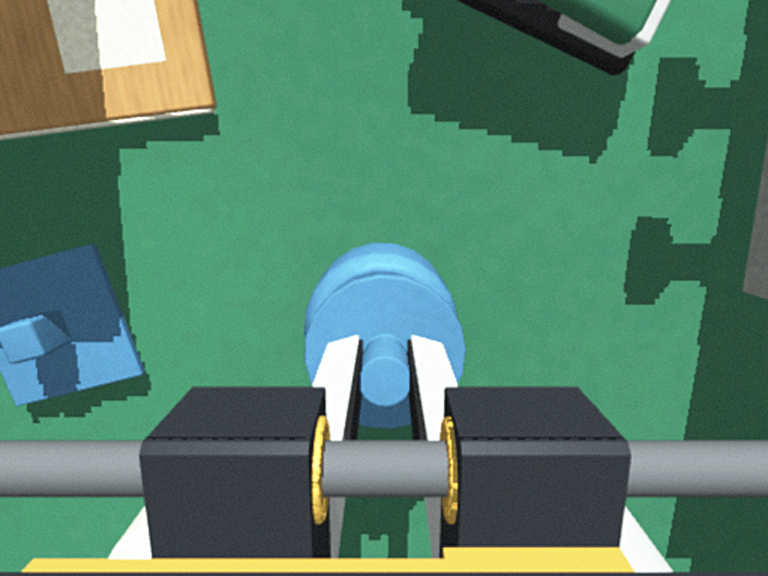

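View pics/crop_p2.png

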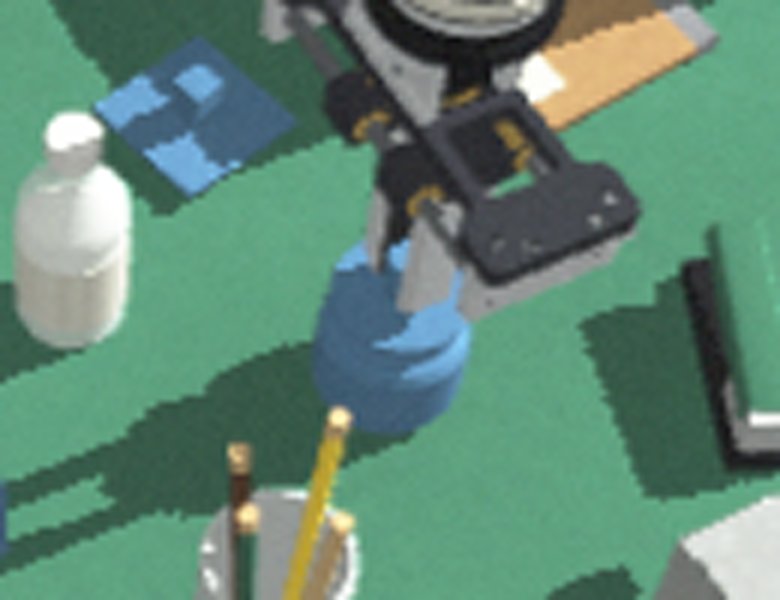

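The lid sits concentric above the pot: in the wrist view its centre column is ~384 and the rim arc is symmetric. Lowering gently.

>>> step_arm --commands '[{"xyz": [0,0,-0.004],"twist": [0,0,0]},{"xyz": [0,0,-0.007],"twist": [0,0,0]},{"xyz": [0,0,-0.01],"twist": [0,0,0]},{"xyz": [0,0,-0.012],"twist": [0,0,0]},{"xyz": [0,0,-0.014],"twist": [0,0,0]},{"xyz": [0,0,-0.015],"twist": [0,0,0]},{"xyz": [0,0,-0.016],"twist": [0,0,0]},{"xyz": [0,0,-0.0165],"twist": [0,0,0]},{"xyz": [0,0,-0.0165],"twist": [0,0,0]},{"xyz": [0,0,-0.0165],"twist": [0,0,0]},{"xyz": [0,0,-0.0165],"twist": [0,0,0]}]'

```text
time: 22.83
tool_pos: [0.6404, 0.1113, 0.0697]
ee_rot: [-1.571, -0.0, 0.003]
wrist_force: [-0.9, 0.2, 0.2]
width: 0.0168
```

```bash
python3 snap.py p3 wrist;  python3 - <<'E'
import pickle
from h import *
ci,p,d=pickle.load(open("wrist_p3.pkl","rb"))
hsv=cv2.cvtColor(p,cv2.COLOR_RGB2HSV);P=cloud(ci,d);h,s,v=[hsv[...,i] for i in range(3)]
k=(h>95)&(h<120)&(s>90)&(np.hypot(P[...,0]-.64,P[...,1]-.111)<.03)&(abs(P[...,2]-.057)<.008);print("flange z",np.percentile(P[k][:,2],[5,50,95]))
E
```

```text
{'time': 22.8833, 'joint_positions': [0.0848, 0.3712, 1.3172, -0.0, 1.4527, 0.082], 'tool_pos': [0.6404, 0.1113, 0.0697], 'ee_rot': [-1.5708, -0.0005, 0.0028], 'wrist_force': [-0.2384, -0.5545, -0.6292], 'wrist_torque': [-0.0655, -0.0281, 0.0006], 'width': 0.0159}
flange z [0.05483371 0.05583652 0.0569565 ]
```

View pics/wrist_p3.png

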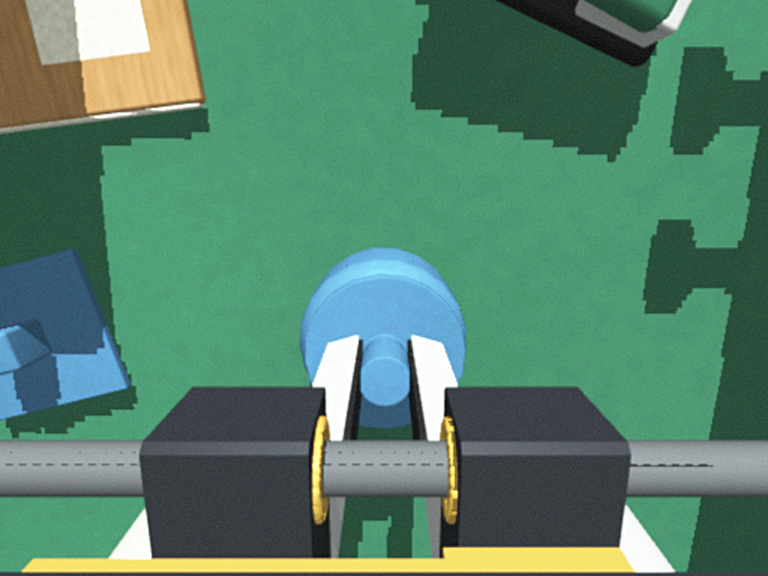

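The flange top is at ~55.8 mm (seated would be 55), so the plug is inside the mouth. I'll go down a final millimetre, then release and retreat.

>>> step_arm --commands '[{"xyz": [0,0,-0.0005],"twist": [0,0,0]},{"xyz": [0,0,-0.001],"twist": [0,0,0]},{"xyz": [0,0,-0.001],"twist": [0,0,0]},{"xyz": [0,0,-0.001],"twist": [0,0,0]},{"xyz": [0,0,-0.001],"twist": [0,0,0]}]'

```text
time: 23.3
tool_pos: [0.6405, 0.1113, 0.0691]
ee_rot: [-1.571, -0.001, 0.003]
wrist_force: [-0.2, 0.3, 1.4]
width: 0.0161
```

>>> step_arm --commands '[{"xyz": [0,0,0],"twist": [0,0,0]},{"xyz": [0,0,0],"twist": [0,0,0]},{"xyz": [0,0,0],"twist": [0,0,0]},{"xyz": [0,0,0],"twist": [0,0,0]},{"xyz": [0,0,0],"twist": [0,0,0]},{"xyz": [0,0,0],"twist": [0,0,0]},{"xyz": [0,0,0],"twist": [0,0,0]},{"xyz": [0,0,0],"twist": [0,0,0]}]' --fingers 120

```text
time: 23.97
tool_pos: [0.6403, 0.1113, 0.0685]
ee_rot: [-1.571, -0.0, 0.003]
wrist_force: [-0.1, -0.2, -0.3]
width: 0.0497
```

>>> step_arm --commands '[{"xyz": [0,0,0.01],"twist": [0,0,0]},{"xyz": [0,0,0.025],"twist": [0,0,0]},{"xyz": [0,0,0.05],"twist": [0,0,0]},{"xyz": [0,0,0.08],"twist": [0,0,0]},{"xyz": [0,0,0.11],"twist": [0,0,0]},{"xyz": [0,0,0.135],"twist": [0,0,0]},{"xyz": [0,0,0.15],"twist": [0,0,0]},{"xyz": [-0.02,0,0.16],"twist": [0,0,0]},{"xyz": [-0.05,0,0.16],"twist": [0,0,0]},{"xyz": [-0.09,0,0.16],"twist": [0,0,0]},{"xyz": [-0.13,0,0.16],"twist": [0,0,0]},{"xyz": [-0.17,0,0.16],"twist": [0,0,0]}]'

```text
time: 24.97
tool_pos: [0.4687, 0.1112, 0.2292]
ee_rot: [-1.571, -0.001, 0.003]
wrist_force: [-0.0, 0.6, 1.4]
width: 0.0499
```

>>> step_arm --commands '[{"xyz": [-0.04,0,0],"twist": [0,0,0]},{"xyz": [-0.08,0,0],"twist": [0,0,0]},{"xyz": [-0.1,0,0],"twist": [0,0,0]},{"xyz": [-0.11,0,0],"twist": [0,0,0]},{"xyz": [-0.11,0,0],"twist": [0,0,0]},{"xyz": [-0.11,0,0],"twist": [0,0,0]},{"xyz": [-0.11,0,0],"twist": [0,0,0]}]'

```text
time: 25.55
tool_pos: [0.3615, 0.1112, 0.2287]
ee_rot: [-1.571, -0.001, 0.002]
wrist_force: [-0.1, -0.2, -0.1]
width: 0.0497
```

```bash
python3 snap.py f scene top;  python3 - <<'E'
import pickle
from h import *
for n in ["scene","top"]:
  ci,p,d=pickle.load(open(n+"_f.pkl","rb"));P=cloud(ci,d)
  hsv=cv2.cvtColor(p,cv2.COLOR_RGB2HSV);h,s,v=[hsv[...,i] for i in range(3)]
  r=np.hypot(P[...,0]-.641,P[...,1]-.111);b=(h>95)&(h<120)&(s>90)
  k=b&(r<.034)&(P[...,2]>.053)&(P[...,2]<.06); kn=b&(r<.03)&(P[...,2]>.072)&(P[...,2]<.09)
  q=P[k];A=np.c_[q[:,:2]-q[:,:2].mean(0),np.ones(len(q))];c=np.linalg.lstsq(A,q[:,2],rcond=None)[0]
  print(n,"flange",c, "circ",cv2.minEnclosingCircle((q[:,:2]*1000).astype(np.float32)),"knob",P[kn].mean(0))
  o=np.load(n+"0.npz")["p"]
  print(np.abs(o.astype(int)-p).sum(2).shape)
E
```

```text
{'time': 25.65, 'joint_positions': [0.1483, -0.3069, 1.698, -0.0001, 1.7513, 0.146], 'tool_pos': [0.3614, 0.1112, 0.2283], 'ee_rot': [-1.571, 0.0007, 0.0023], 'wrist_force': [0.2271, 0.2066, 0.0336], 'wrist_torque': [-0.0402, -0.0466, 0.0069], 'width': 0.0499}
scene flange [ 0.00844896 -0.0005101   0.05533912] circ ((642.416015625, 108.93141174316406), 31.48649787902832) knob [0.64296215 0.10804804 0.07915713]
(384, 512)
top flange [0.00128756 0.00402412 0.05598378] circ ((641.3318481445312, 110.10407257080078), 30.84177589416504) knob [0.6408347  0.1099274  0.08127005]
(384, 512)
```

View pics/scene_f.png

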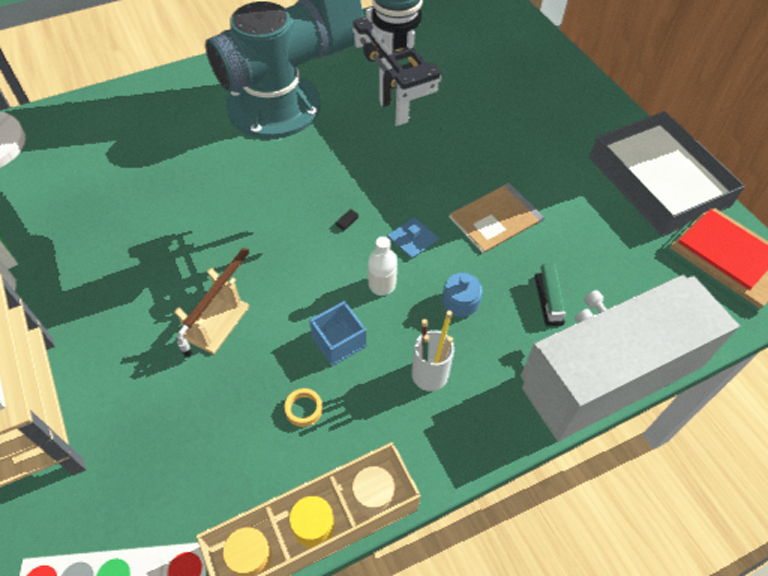

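View pics/top_f.png

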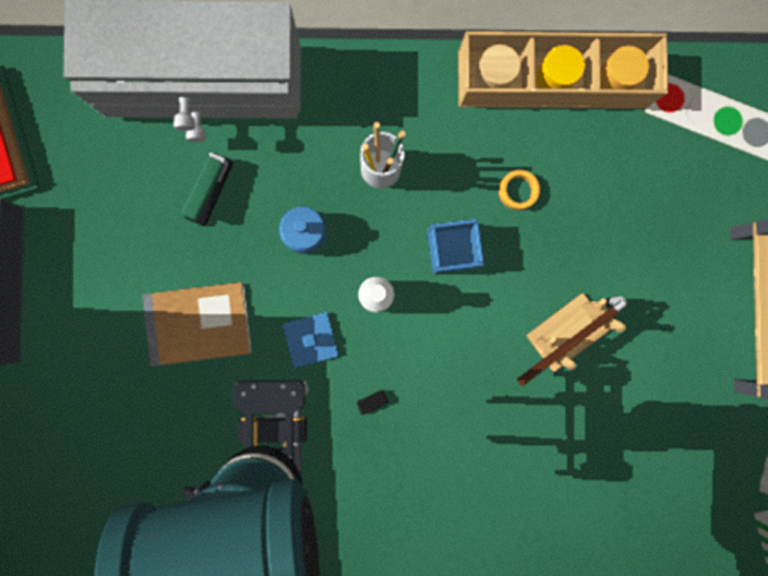

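The lid is level and seated: flange at ~55–56 mm, knob top at ~81 mm, lid and pot centred on each other at top (302,230). The brush lies across both notches, the other things look unmoved, and the gripper is clear of everything.

```bash
python3 -c "
from bench import robot
print(robot.close_job())"
```

```text
the job is handed in; nothing more can be done
None
```

The whole job is done in the order asked, and I handed it in at about 26 s of the 69 s allowed.

- **Dip:** I took the brush from its rest and lowered the bristles into the round pot to about 4 mm above its floor.
- **Dab:** I pressed the bristles on the middle of the label. They gave way about 3–4 mm at roughly 1 N; the picture showed them shortened against the paper.
- **Brush back:** It lies level across both notches, with its ends within about 2–3 mm of where they started.
- **Lid:** It is on the round pot. The last views put the flange top at 55–56 mm (55 mm when seated) and the knob top at about 81 mm in the top view. The scene camera's average for the knob top was lower, about 79 mm. The flange is level to about 0.5°.

In the last pictures the other things on the desk look unmoved by eye; I did not measure them again. The gripper is clear of everything.

- **Camera differences:** The scene and top cameras differed by 1–3 mm on positions.
- **Knob width:** The jaws read 16 mm on the 18 mm lid knob, but the lid did not slip.
- **Force reading:** The wrist force has about 1 N of noise, so the dab force is only approximate.

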